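# Clear, fill and latch the sloping tool rack

### The arm

A 6-joint arm with a two-finger parallel gripper is mounted at the origin on a cart in front of the work surface, level with it; the furniture and walls round the work are solid. World frame = base frame: x ahead of the robot, y to its left, z up, the work surface at z = 0. Lengths are in m, angles in rad, forces in N, time in s.
With the tool pointing down it reaches from about 0.4 to 0.825 m from the base axis. Payload 7 kg.
Tool frame: the origin (TCP) lies midway between the tips of the shut fingers; the grasp point (between the pads) lies hold_point_z behind it (hold_point_z is the distance from the TCP to the grasp point, in m); z points along the fingers, y is the line along which they close (so a half turn about z gives the same grasp; the last joint's range is limited). The gripper opens to 88 mm and grips with 3 to 60 N. Pads are 19 mm wide; open, the fingers measure 130 mm over their backs; the gripper's body (78 mm by 193 mm) begins 47 mm behind the grasp point.
Start: joints at [-1.017, 0.359, 0.012, 0, -1.224, -0.288], TCP at [0.177, -0.651, 0.227] pointing down, gripper open.
Joint ranges: [-3.07, 3.07], [-1.43, 2.12], [-1.02, 1.25], [-3.03, 1.67], [-3.05, -0], [-3.03, 3.03]. Speed limits (rad/s): [2.39, 2.39, 3.01, 3.14, 3.14, 3.14].

### API

Orientations are given as [roll, pitch, yaw] about the fixed x, y, z axes, in that order (R = Rz(yaw) Ry(pitch) Rx(roll)).
In Python, from station import * gives the robot as it stands.
- The arm moves only by the tool apply_moves, never from a script. Its argument "steps" is a list of rows, each an object with "translation": the shift along the world's x, y, z scaled (see below), a list of three; "rotation": the turn, a rotation vector about the world's x, y, z scaled (see below), a list of three. A call has exactly 10 rows; each row is the pose to reach, as a shift and turn from the pose commanded when the call began; what a row does not reach only later rows make up. The controller multiplies each number of a shift by 250 mm and each number of a turn by 30 degrees. A row lasts 1/12 s, in which the tool goes at most 41.7 mm and 7.16 degrees, less where a joint would pass 70% of its speed; a pose out of reach is approached as far as the arm can. A call with a number of a shift or a turn outside -1 to 1 is refused whole. A call with a gripper value outside its range is refused whole. "jaw" is the closure, from -1 (fully open) to 1 (shut), so that 0 is half open, set as the call begins (left out, the last holds). The fingers move at their own pace and stop on an object; "newtons" is the grip in N (left out, the last holds). Time passes only in rows, so rows that repeat a pose let the fingers close, or fill a call up. It gives the time, the measured TCP pose, the force, the opening and the grip force at its end, in the units of the state.
- get_state(): the state, without advancing time (a new reading comes with each control period).
- grab_frame(name): name is "scene" or "top"; returns the picture (400x640x3 uint8, blue, green, red); there is no depth.
- camera_model(name): a dict with "fx", "fy", "cx", "cy" (pixels), "xyz" and "rotation" of the camera in the world. Camera axes: x right, y down, z forward; pixel columns grow to the right and rows downward; lengths in m; the calibration is good to about 2 mm. A picture is of the moment at which its call begins. camera_model takes no time and is no camera call.
- job_done(): hands the job in; it is judged then, once.
The state is a dict: "t": time; "q": joint angles; "qd": joint speeds; "joint_efforts": joint torques, N m; "eef_pos": TCP position; "ee_rot": TCP orientation; "force": force on the tool from outside, world axes, zero at the start; "moment": the same for the moment, N m; "width": finger opening in m; "gripper_force": force on a finger pad.
Only numpy, scipy, OpenCV 4.12 (cv2) and the standard library are available. Lean on these libraries where they do the work, as an engineer would, in place of code of your own. Each camera call takes 0.05 s, during which the arm holds its last target. There are 200 camera calls.

### The job

The sloping tool rack on the bench has two bays: one holds its pair of pliers, but a wood offcut was left in the other. First drop the offcut into the open scrap bin; then lay the pliers from the bench flat in the freed bay, resting between its guide ribs with the jaws pointing up the slope; last, swing the hinged keeper bar shut over both tools until it snaps fully home past its ball catch. Leave the pliers already in the rack in place, and do not push the other things on the bench about.

Things in the scene. Friction and masses are not known exactly. Their poses are not given: they have to be found in the camera images.
- bed: Bed of the fixed sloping rack: plate 200 mm up the slope x 280 mm wide. Origin: centre of its upper face, 110 mm over the bench. x up the slope (away from the robot), y left, z square to the face; slope 30 deg, so z leans 30 deg from vertical towards the robot. A grippy rubber mat keeps things from sliding. Its two bays lie along x at y = +40 and -40 mm.
- lip (a point): Middle of the lip along the bed's lower edge, 14 mm high: this point is at the foot of its inner face, bed x = -94 mm. Guide ribs 10 mm high, 6 mm thick stand at bed y = -80, 0 and +80 mm, only at the ends (x -94 to -60 and 72 to 96 mm): a bay is 74 mm wide between ribs, its middle open for the fingers. Axes as the bed's.
- catch (a point): Ball catch, at the top of the sprung brass ball (14 mm thick): bed x = 41, y = -120, z = 28 mm. It sits on a block 13 mm high, bed x 29 to 63 mm, y -135 to -109 mm; behind it a stop cheek 35 mm high at x = 57 to 65 mm. Axes as the bed's.
- keeper_pivot (a point): Keeper's pivot at the bar's centre line: bed x = 50, y = 120, z = 30 mm. Post and hub: radius 14 mm, up to 44 mm over the bed. Axes as the bed's.
- keeper (a joint): Hinge of the keeper, a round bar 12 mm thick, 252 mm long, turning parallel to the bed, 30 mm over it. 0 = shut, pointing along bed -y across both bays; grows towards the lower edge (1.57 = along bed -x); up to 1.7, starts 1.25 to 1.52 rad. Stays where left (0.1 N m). Below 0.11 the ball resists, 4 to 7 N at the bar's end; it is passed at 0.05 and holds the bar below 0.02.
- bay_left (a point): Centre of the left bay on the bed's face (bed frame x = 0, y = +40 mm, z = 0). Axes as the bed's.
- bay_right (a point): Centre of the right bay on the bed's face (bed frame x = 0, y = -40 mm, z = 0). Axes as the bed's.
- keeper_knob (a point): Middle of the knob on the keeper: a black upright cylinder, 18 mm thick and 26 mm high (36 to 62 mm over the bed's face), square to the bed, 200 mm from the pivot, fixed to the bar and turning with it; this point is 49 mm over the bed's face.
- offcut: Planed wood offcut 48 x 150 x 12 mm (about 0.08 kg), lying flat in one of the two bays (left or right), its long side up the slope. Origin at the centre of its underside; y along its length, x across, z out of its upper face.
- pliers: Rigid combination pliers lying on the bench left or right of the rack; 178 mm long, 18 mm thick at the rivet, 0.19 kg. Origin under mid-length on the resting plane; x to the jaws, y across, z up. Handles x = -89 to 13 mm, 45 to 54 mm wide over both, 3 to 15 mm above that plane; rivet at x = 36 mm; jaws x = 26 to 89 mm, 26 mm wide, 5 to 13 mm above it.
- pliers_jaws (a point): Tip of the loose pliers' jaws, 89 mm along x from their origin.
- rack_pliers: A second pair of pliers, 168 mm long, else of the same shape, lying in the other bay with jaws up the slope. Origin and axes as for the loose pliers. To be left there.
- scrap_bin: Open square steel bin, fixed, 180 x 180 x 60 mm, walls 4 mm, on the side of the rack where the loose pliers are not. Origin at the centre of its underside, z up, x and y along its sides.
- oil_can: Bell-shaped oil can with bent spout, 222 x 124 x 152 mm high, standing behind on the left; bystander. Origin on the bench; body 62 mm in radius, centred 49 mm along its x axis, spout along -x.
- screwdriver: Screwdriver 270 mm long, 31 mm thick, lying crosswise near the front edge; bystander. Origin at mid-length; x to its tip.
- tape_measure: Pocket tape measure standing on the bench behind on the right, 40 x 82 x 62 mm high; bystander. Origin under its centre; y along its length.

How it is judged:
On the way, in this order (a step that is already met when the one before it is completed fails the run):
1. the offcut lies in the scrap bin (x of offcut in the frame of scrap_bin between -0.07 and 0.07 m and y of offcut in the frame of scrap_bin between -0.07 and 0.07 m and z of offcut in the frame of scrap_bin between 0 and 0.05 m), for 0.2 s.
2. the pliers lie flat in the freed bay, jaws up the slope (x of pliers in the frame of bed between -0.02 and 0.03 m and z of pliers in the frame of bed between -0.008 and 0.01 m and (y of pliers in the frame of bed between 0.026 and 0.054 m or y of pliers in the frame of bed between -0.054 and -0.026 m) and angle between the x axis of pliers and the x axis of bed, either way round below 0.2 rad and angle between the z axis of pliers and the z axis of bed, either way round below 0.15 rad and x of pliers_jaws in the frame of bed above 0.05 m), for 0.2 s.
3. the keeper is shut past its catch (value of joint keeper below 0.02 rad), for 0.2 s.
At the end, for the whole second after the job is handed in: Offcut in the bin (centre 20 mm inside the rim and below it); both pliers flat in the bays (within 14 mm, rack pair 20 mm, of the centre line, 0.2 rad of the slope line, -20 to +30 mm along it, raised under 10 mm), loose pair's jaws upslope; keeper below 0.02 rad; all at rest (all of step 1 and all of step 2 and x of rack_pliers in the frame of bed between -0.02 and 0.03 m and z of rack_pliers in the frame of bed between -0.008 and 0.01 m and (y of rack_pliers in the frame of bed between 0.02 and 0.06 m or y of rack_pliers in the frame of bed between -0.06 and -0.02 m) and angle between the x axis of rack_pliers and the x axis of bed, either way round below 0.2 rad and angle between the z axis of rack_pliers and the z axis of bed, either way round below 0.15 rad and value of joint keeper below 0.02 rad and linear speed of each of offcut, pliers, rack_pliers below 0.02 m/s); the robot touches nothing.
It fails at once if the pliers already in the rack were moved more than 25 mm (distance of rack_pliers from where it was at the start of the episode above 0.025 m).
It fails at once if the screwdriver or the tape measure on the bench was pushed more than 30 mm (distance of any of screwdriver, tape_measure from where it was at the start of the episode above 0.03 m).
It also fails if it takes over 69 s, if anything falls off the work surface, if the arm or the gripper's body presses on something with over 40 N, if the wrist force passes 120 N, or if a joint passes its speed limit or range.

## Working session

There is one attempt and no reset: what is moved stays moved. The work goes in short steps, Python scripts to look and compute and a tool call to move; the robot and the scene stay as the last step left them, time stands still between calls to the robot, and variables do not carry over. Pictures are saved under pics/ and viewed, at most 10 in all, crops included, and the job is handed in when it is done.

Besides the shell and the picture viewer there is one more tool, called after "Call:" as name(argument=value, ...) on one line, values as JSON. apply_moves: Moves the arm, as the interface text tells. Shifts and turns lie within -1 to 1; 1 stands for 250 mm of shift or 30 degrees of turn. Its arguments: {"type":"object","properties":{"steps":{"type":"array"},"jaw":{"type":"number"},"newtons":{"type":"number"}},"required":["steps"]}

```bash
mkdir -p pics; ls; python3 - <<'E'
from station import *
import cv2
for n in("scene","top"):
    cv2.imwrite(f"pics/{n}0.png",grab_frame(n)); print(n,camera_model(n))
print(get_state())
try: print(hold_point_z)
except Exception as e: print(e)
E
```

```text
pics
scene {'fx': 471.7342705170212, 'fy': 471.7342705170212, 'cx': 316.98432219105814, 'cy': 195.76888576877934, 'xyz': array([-0.06690731,  1.0061075 ,  0.78046994]), 'rotation': array([-2.06198328e+00,  4.84298228e-04, -2.61116928e+00])}
top {'fx': 445.50210687121256, 'fy': 445.50210687121256, 'cx': 319.3488809387361, 'cy': 203.6157313837069, 'xyz': array([0.31294521, 0.0107716 , 1.5082649 ]), 'rotation': array([-2.96605842e+00, -1.96710705e-03, -1.59527340e+00])}
{'t': 0.1, 'q': array([-1.01687754e+00,  3.59325156e-01,  1.11662854e-02, -3.16885257e-04,
       -1.22410171e+00, -2.88117099e-01]), 'qd': array([ 0.00086349, -0.00121059,  0.00227575,  0.00088857, -0.00036437,
        0.00108062]), 'joint_efforts': array([-6.38040674e-04, -5.84164345e+01,  2.93754065e+01,  7.01557070e+00,
        1.01825219e-02, -5.01000056e-05]), 'eef_pos': array([ 0.17718655, -0.65088109,  0.22571535]), 'ee_rot': array([ 3.14010410e+00, -1.30473814e-04, -2.87589877e+00]), 'force': array([-0.02665233,  0.14090655,  0.1997979 ]), 'moment': array([-0.00988246, -0.00546239, -0.01684839]), 'gripper_force': 0.0, 'width': 0.08792016046801278}
0.0188
```

View pics/top0.png

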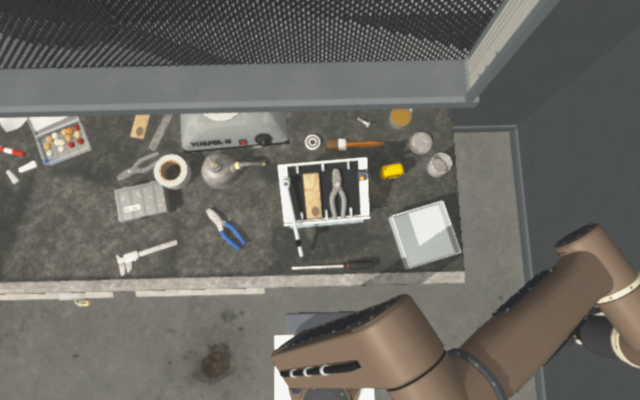

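View pics/scene0.png

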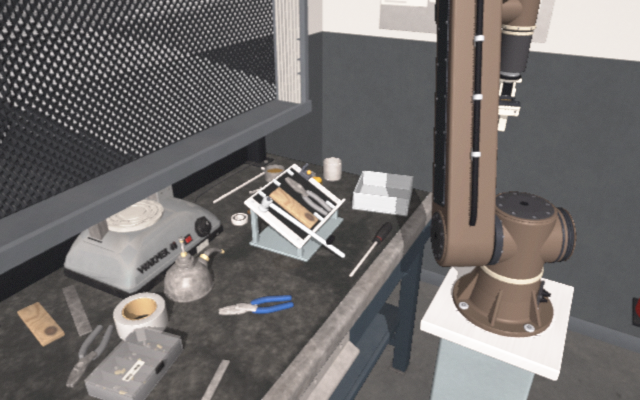

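The offcut is in the left bay (top ~313,195), with the rack pliers on the right (338,192). The blue pliers are at ~(225,230) and the bin at ~(425,235). I'll zoom in next.

```bash
cat > h.py <<'E'
from station import *
import numpy as np, cv2
from scipy.spatial.transform import Rotation as R
def ray(n,px):
    c=camera_model(n); d=np.array([(px[0]-c['cx'])/c['fx'],(px[1]-c['cy'])/c['fy'],1.])
    return np.array(c['xyz']),R.from_euler('xyz',c['rotation']).as_matrix()@d
def onz(n,px,z):
    o,d=ray(n,px); return o+d*(z-o[2])/d[2]
def onplane(n,px,p,nn):
    o,d=ray(n,px); return o+d*((p-o)@nn)/(d@nn)
def proj(n,P):
    c=camera_model(n); v=R.from_euler('xyz',c['rotation']).as_matrix().T@(np.asarray(P)-c['xyz'])
    return np.array([c['cx']+c['fx']*v[0]/v[2],c['cy']+c['fy']*v[1]/v[2]])
def tri(p1,p2):
    o1,d1=ray('top',p1);o2,d2=ray('scene',p2)
    s=np.linalg.lstsq(np.c_[d1,-d2],o2-o1,rcond=None)[0]
    a,b=o1+d1*s[0],o2+d2*s[1]; return (a+b)/2,np.linalg.norm(a-b)
def crop(im,x,y,w,h,f,name):
    c=cv2.resize(im[y:y+h,x:x+w],None,fx=f,fy=f,interpolation=cv2.INTER_CUBIC)
    for u in range(-(-x//10)*10,x+w,10):
        cv2.line(c,((u-x)*f,0),((u-x)*f,6),(0,255,255),1)
        if u%20==0: cv2.putText(c,str(u),((u-x)*f,16),0,.35,(0,255,255),1)
    for v in range(-(-y//10)*10,y+h,10):
        cv2.line(c,(0,(v-y)*f),(6,(v-y)*f),(0,255,255),1); cv2.putText(c,str(v),(8,(v-y)*f+4),0,.35,(0,255,255),1)
    cv2.imwrite('pics/'+name,c)
E
python3 - <<'E'
from h import *
t=cv2.imread('pics/top0.png');s=cv2.imread('pics/scene0.png')
crop(t,270,145,110,120,5,'t1.png'); crop(s,240,160,110,105,5,'s1.png')
# pliers: blue handles
for n,im in(('top',t),('scene',s)):
    h=cv2.cvtColor(im,cv2.COLOR_BGR2HSV); m=cv2.inRange(h,(105,120,60),(125,255,255))
    k,l,st,ce=cv2.connectedComponentsWithStats(m)
    for i in range(1,k):
        if st[i,4]>15: print(n,st[i],ce[i],onz(n,ce[i],.009))
E
```

```text
top [226 223  20  21  96] [235.65625 232.46875] [0.48657224 0.28635277 0.009     ]
top [221 232  19  17  90] [229.56666667 240.23333333] [0.46080333 0.30662718 0.009     ]
scene [251 296  40   8 199] [271.11557789 299.15577889] [0.48765834 0.28428669 0.009     ]
scene [255 302  39  12 210] [274.13809524 307.9       ] [0.46308964 0.30648333 0.009     ]
```

View pics/t1.png

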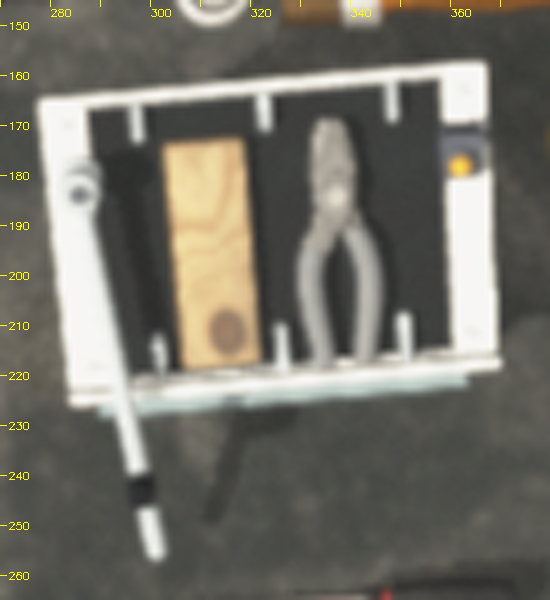

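View pics/s1.png

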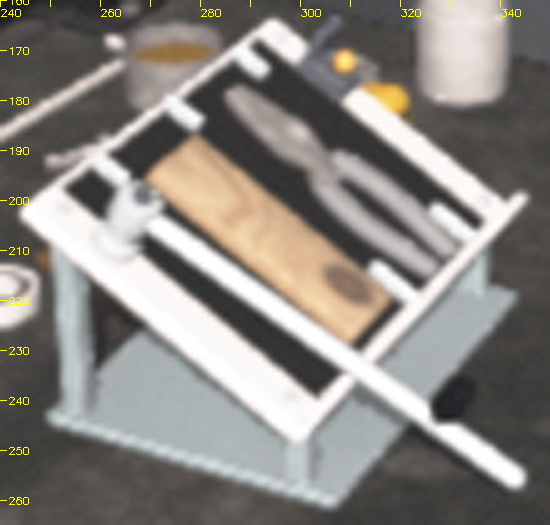

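The top crop shows the pivot at ~(284,183), the ball at ~(360,178), the knob at ~(296,243) and the bar end at ~(300,256). The offcut's corners are (301,174), (317,172), (321,217) and (304,219). Next I'll fit the rack pose.

```bash
cat >> h.py <<'E'
from scipy.optimize import least_squares
S=R.from_euler('y',-30,degrees=True).as_matrix()
def bedR(yaw): return R.from_euler('z',yaw).as_matrix()@S
E
python3 - <<'E'
from h import *
T={(50,120,44):(284,183.5),(41,-120,28):(360,178),(72,80,10):(297.5,173),(72,0,10):(323,170.8),(72,-80,10):(349,169),(-60,80,10):(300.5,212.5),(-60,0,10):(325.5,209.5),(-60,-80,10):(350.7,207.5)}
Sc={(50,120,44):(269,198.5),(41,-120,28):(307,172)}
A=[('top',np.array(k)/1e3,v) for k,v in T.items()]+[('scene',np.array(k)/1e3,v) for k,v in Sc.items()]
f=lambda p: np.concatenate([proj(n,p[:2].tolist()+[.11]+bedR(p[2])@k)-v if 0 else proj(n,np.r_[p[:2],.11]+bedR(p[2])@k)-v for n,k,v in A])
r=least_squares(f,[.6,0,0]); print(r.x,r.fun.reshape(-1,2).round(1).tolist())
o=np.r_[r.x[:2],.11];B=bedR(r.x[2])
tb=lambda n,px,z: (B.T@(onplane(n,px,o+B[:,2]*z,B[:,2])-o)*1e3).round(1)
print('offcut',[tb('top',p,.012) for p in((301,174),(317,172.3),(321,217),(304.5,218.5))])
for nm,n,p,z in(('tip','top',(300.5,256),.030),('knob','top',(297,241),.062)):
    q=tb(n,p,z); print(nm,q,np.arctan2(50-q[0],120-q[1]))
print('rackpl jaws/handles',tb('top',(335,169),.013),tb('top',(333,218),.009),tb('top',(342,217),.009))
t=cv2.imread('pics/top0.png');s=cv2.imread('pics/scene0.png')
crop(t,195,195,60,65,6,'t2.png')
crop(t,380,190,90,85,5,'t3.png')
a=cv2.imread('pics/t2.png');b=cv2.imread('pics/t3.png');h=max(a.shape[0],b.shape[0])
pad=lambda i: cv2.copyMakeBorder(i,0,h-i.shape[0],0,0,0)
cv2.imwrite('pics/tb.png',np.hstack([pad(a),pad(b)])[:, :800])
E
```

```text
[ 0.60049552 -0.01358276  0.07459672] [[0.5, 0.7], [1.7, -0.0], [-0.8, -0.0], [-0.8, -0.3], [-1.4, -0.9], [0.4, -0.2], [0.1, 0.3], [-0.5, -0.1], [-0.7, 0.2], [1.6, -1.1]]
offcut [array([68., 67., 12.]), array([68.5, 16.8, 12. ]), array([-82.4,  16.9,  12. ]), array([-82. ,  70.5,  12. ])]
tip [-205.7   96.1   30. ] 1.4775981950275758
knob [-136.   100.6   62. ] 1.4668710223497177
rackpl jaws/handles [ 73.8 -40.1  13. ] [-91.2 -21.8   9. ] [-90.8 -51.3   9. ]
```

View pics/tb.png

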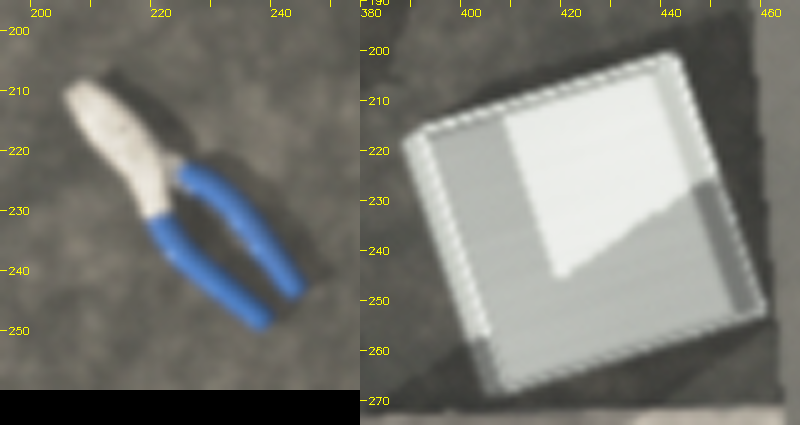

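The crops give the blue pliers' jaw tip at (206.5,209.5), with handle ends at (238.5,249.5) and (244.5,244). The bin rim corners are (388,218), (442,200.5), (461,252.5) and (406.5,268.5).

```bash
cat >> h.py <<'E'
o=np.array([.6005,-.0136,.11]);yawb=.0746;B=bedR(yawb)
RG=np.c_[-B[:,0],B[:,1],-B[:,2]]          # tool square to bed, closing along bed y
def bw(x,y,z): return o+B@(np.array([x,y,z])/1e3)
def down(th): # tool straight down, tool y (closing) at world angle th
    y=np.array([np.cos(th),np.sin(th),0]);z=np.array([0,0,-1.]);return np.c_[np.cross(y,z),y,z]
def plan(wps,start=None):
    if start is None:
        s=get_state();p=np.array(s['eef_pos']);r=R.from_euler('xyz',s['ee_rot'])
        print('at',p.round(4),'t',s['t'],'w',round(s['width'],4),'q',np.round(s['q'],2))
    else: p,r=start
    for q,M in wps:
        M=R.from_matrix(M)
        print('T',((q-p)/.25).round(3).tolist(),'R',((M*r.inv()).as_rotvec()/np.radians(30)).round(3).tolist(),'->',np.round(q,3))
        p,r=q,M
E
python3 - <<'E'
from h import *
c=np.array([onz('top',p,.06)[:2] for p in((388,218),(442,200.5),(461,252.5),(406.5,268.5))])
print('bin',c.mean(0),c.round(3).tolist(),[np.linalg.norm(c[i]-c[i-1]) for i in range(4)],'yaw',np.degrees([np.arctan2(*(c[0]-c[1])[::-1]),np.arctan2(*(c[0]-c[3])[::-1])]))
j=onz('top',(206.5,209.5),.009)[:2];h1=onz('top',(238.5,249.5),.009)[:2];h2=onz('top',(244.5,244),.009)[:2]
h=(h1+h2)/2;d=j-h;print('pliers mid',(j+h)/2,'len',np.linalg.norm(d),'yaw',np.degrees(np.arctan2(d[1],d[0])),np.linalg.norm(h1-h2))
p1,e=tri((206.5,209.5),(221,311));print('jaw tri',p1,e)
A=bw(-7,43,140)
plan([(np.array([.38,-.3,.32]),R.from_euler('xyz',get_state()['ee_rot']).as_matrix()),(A,RG),(bw(-7,43,4),RG)])
E
```

```text
bin [ 0.45878589 -0.33843734] [[0.516, -0.223], [0.57, -0.404], [0.398, -0.453], [0.351, -0.274]] [np.float64(0.17319549725838904), np.float64(0.18949129526413117), np.float64(0.17945145286609232), np.float64(0.1856743179552567)] yaw [106.5801964   17.16979041]
pliers mid [0.50276823 0.32631726] len 0.17669008723946242 yaw 42.7705035480871 0.026905855834212122
jaw tri [0.56474213 0.38377663 0.01361977] 0.004827383300902269
at [ 0.1772 -0.6509  0.2257] t 0.1 w 0.0879 q [-1.02  0.36  0.01 -0.   -1.22 -0.29]
T [0.811, 1.404, 0.377] R [-0.0, 0.0, 0.0] -> [ 0.38 -0.3   0.32]
T [0.566, 1.294, -0.369] R [0.167, -0.988, -0.357] -> [0.521 0.024 0.228]
T [0.271, 0.02, -0.471] R [0.0, 0.0, 0.0] -> [0.589 0.029 0.11 ]
```

Call:
apply_moves(steps=[{"translation": [0.1, 0.2, 0.38], "rotation": [0, 0, 0]}, {"translation": [0.2, 0.4, 0.38], "rotation": [0, 0, 0]}, {"translation": [0.4, 0.7, 0.38], "rotation": [0, 0, 0]}, {"translation": [0.4, 0.7, 0.38], "rotation": [0, 0, 0]}, {"translation": [0.4, 0.7, 0.38], "rotation": [0, 0, 0]}, {"translation": [0.5, 0.9, 0.38], "rotation": [0, 0, 0]}, {"translation": [0.5, 0.9, 0.38], "rotation": [0, 0, 0]}, {"translation": [0.5, 1.0, 0.38], "rotation": [0, 0, 0]}, {"translation": [0.5, 1.0, 0.38], "rotation": [0, 0, 0]}, {"translation": [0.5, 1.0, 0.38], "rotation": [0, 0, 0]}], jaw=-0.45)

```text
t: 0.93
eef_pos: [0.3026, -0.4001, 0.322]
ee_rot: [-3.141, 0.001, -2.873]
force: [-0.1, -0.4, 0.2]
width: 0.0636
gripper_force: 0.0
```

Call:
apply_moves(steps=[{"translation": [0.8, 0.8, 0], "rotation": [0.1, -0.5, -0.2]}, {"translation": [0.8, 0.8, 0], "rotation": [0.1, -0.5, -0.2]}, {"translation": [0.8, 0.8, 0], "rotation": [0.1, -0.5, -0.2]}, {"translation": [0.8, 0.8, 0], "rotation": [0.1, -0.5, -0.2]}, {"translation": [0.8, 0.8, 0], "rotation": [0.1, -0.5, -0.2]}, {"translation": [0.8, 0.8, 0], "rotation": [0.1, -0.5, -0.2]}, {"translation": [0.8, 0.8, 0], "rotation": [0.1, -0.5, -0.2]}, {"translation": [0.8, 0.8, 0], "rotation": [0.1, -0.5, -0.2]}, {"translation": [0.8, 0.8, 0], "rotation": [0.1, -0.5, -0.2]}, {"translation": [0.8, 0.8, 0], "rotation": [0.1, -0.5, -0.2]}])

```text
t: 1.77
eef_pos: [0.5022, -0.2019, 0.3209]
ee_rot: [-3.137, 0.265, -2.981]
force: [0.6, -0.4, 0.4]
width: 0.0636
gripper_force: 0.0
```

```bash
python3 - <<'E'
from h import *
plan([(bw(-7,43,130),RG),(bw(-7,43,4),RG)])
E
```

```text
at [ 0.5022 -0.2019  0.3209] t 1.7667 w 0.0636 q [-0.06 -0.06 -0.28 -0.06 -1.09 -1.33]
T [0.097, 0.903, -0.407] R [0.065, -0.489, -0.161] -> [0.526 0.024 0.219]
T [0.251, 0.019, -0.436] R [0.0, 0.0, 0.0] -> [0.589 0.029 0.11 ]
```

Call:
apply_moves(steps=[{"translation": [0.1, 0.9, -0.3], "rotation": [0.06, -0.49, -0.16]}, {"translation": [0.1, 0.9, -0.3], "rotation": [0.06, -0.49, -0.16]}, {"translation": [0.1, 0.9, -0.3], "rotation": [0.06, -0.49, -0.16]}, {"translation": [0.1, 0.9, -0.3], "rotation": [0.06, -0.49, -0.16]}, {"translation": [0.1, 0.9, -0.3], "rotation": [0.06, -0.49, -0.16]}, {"translation": [0.1, 0.9, -0.3], "rotation": [0.06, -0.49, -0.16]}, {"translation": [0.1, 0.9, -0.3], "rotation": [0.06, -0.49, -0.16]}, {"translation": [0.1, 0.9, -0.4], "rotation": [0.06, -0.49, -0.16]}, {"translation": [0.1, 0.9, -0.4], "rotation": [0.06, -0.49, -0.16]}, {"translation": [0.1, 0.9, -0.4], "rotation": [0.06, -0.49, -0.16]}])

```text
t: 2.6
eef_pos: [0.5264, 0.0213, 0.2204]
ee_rot: [-3.136, 0.522, -3.066]
force: [0.2, -0.4, -0.2]
width: 0.0634
gripper_force: 0.0
```

```bash
python3 - <<'E'
from h import *
plan([(bw(-7,43,40),RG),(bw(-7,43,4),RG)])
E
```

```text
at [0.5264 0.0213 0.2204] t 2.6 w 0.0634 q [ 0.51 -0.19 -0.95  0.6  -0.39 -2.52]
T [0.18, 0.024, -0.317] R [0.01, -0.002, 0.005] -> [0.571 0.027 0.141]
T [0.072, 0.005, -0.125] R [0.0, 0.0, 0.0] -> [0.589 0.029 0.11 ]
```

Call:
apply_moves(steps=[{"translation": [0.05, 0.01, -0.09], "rotation": [0.01, 0, 0]}, {"translation": [0.1, 0.02, -0.18], "rotation": [0.01, 0, 0]}, {"translation": [0.15, 0.02, -0.26], "rotation": [0.01, 0, 0]}, {"translation": [0.2, 0.02, -0.34], "rotation": [0.01, 0, 0]}, {"translation": [0.2, 0.02, -0.34], "rotation": [0.01, 0, 0]}, {"translation": [0.2, 0.02, -0.34], "rotation": [0.01, 0, 0]}, {"translation": [0.2, 0.02, -0.34], "rotation": [0.01, 0, 0]}, {"translation": [0.2, 0.02, -0.34], "rotation": [0.01, 0, 0]}, {"translation": [0.2, 0.02, -0.34], "rotation": [0.01, 0, 0]}, {"translation": [0.2, 0.02, -0.34], "rotation": [0.01, 0, 0]}])

```text
t: 3.43
eef_pos: [0.5824, 0.0266, 0.155]
ee_rot: [3.13, 0.498, -3.067]
force: [-0.6, -0.3, -0.9]
width: 0.0632
gripper_force: 0.0
```

```bash
python3 - <<'E'
from h import *
plan([(bw(-7,43,3),RG)])
crop(grab_frame('top'),270,145,110,120,3,'a.png');crop(grab_frame('scene'),240,140,130,120,3,'b.png')
a=cv2.imread('pics/a.png');b=cv2.imread('pics/b.png');cv2.imwrite('pics/ab1.png',np.hstack([a,b[:360]]))
E
```

```text
at [0.5824 0.0266 0.155 ] t 3.4333 w 0.0632 q [ 0.26  0.02 -1.02  1.05 -0.09 -2.79]
T [0.029, 0.009, -0.184] R [-0.016, -0.05, -0.01] -> [0.59  0.029 0.109]
```

View pics/ab1.png

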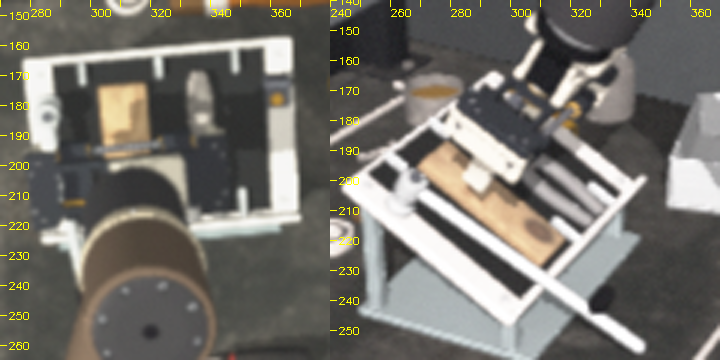

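The fingers straddle the offcut, but the arm is at the limit of joint 3 with the wrist singular. I'll use a smaller tool tilt: 15° from vertical for both the pick and the placing.

```bash
cat >> h.py <<'E'
def tl(deg): # tool tilted deg from vertical towards bed normal, closing along bed y
    M=R.from_euler('z',yawb).as_matrix()@R.from_euler('y',-deg,degrees=True).as_matrix()
    return np.c_[-M[:,0],M[:,1],-M[:,2]]
E
python3 - <<'E'
from h import *
plan([(bw(0,43,55),tl(14)),(bw(0,43,5),tl(14))])
E
```

```text
at [0.5823 0.0266 0.1545] t 3.5333 w 0.0632 q [ 0.26  0.02 -1.02  1.05 -0.09 -2.79]
T [-0.05, 0.002, 0.012] R [-0.057, 0.48, -0.008] -> [0.57  0.027 0.158]
T [0.1, 0.007, -0.173] R [0.0, 0.0, 0.0] -> [0.595 0.029 0.114]
```

Call:
apply_moves(steps=[{"translation": [-0.05, 0, 0.1], "rotation": [-0.01, 0.1, 0]}, {"translation": [-0.05, 0, 0.15], "rotation": [-0.02, 0.2, 0]}, {"translation": [-0.05, 0, 0.2], "rotation": [-0.04, 0.3, 0]}, {"translation": [-0.05, 0, 0.2], "rotation": [-0.06, 0.4, 0]}, {"translation": [-0.05, 0, 0.2], "rotation": [-0.06, 0.48, 0]}, {"translation": [-0.05, 0, 0.2], "rotation": [-0.06, 0.48, 0]}, {"translation": [-0.05, 0, 0.1], "rotation": [-0.06, 0.48, 0]}, {"translation": [-0.05, 0, 0.02], "rotation": [-0.06, 0.48, 0]}, {"translation": [-0.05, 0, 0.02], "rotation": [-0.06, 0.48, 0]}, {"translation": [-0.05, 0, 0.02], "rotation": [-0.06, 0.48, 0]}])

```text
t: 4.37
eef_pos: [0.569, 0.0255, 0.1578]
ee_rot: [-3.138, 0.241, -3.063]
force: [0.7, 0.5, 0.9]
width: 0.0638
gripper_force: 0.0
```

```bash
python3 - <<'E'
from h import *
plan([(bw(0,43,30),tl(14)),(bw(0,43,5),tl(14))])
E
```

```text
at [0.569  0.0255 0.1578] t 4.3667 w 0.0638 q [ 0.45  0.11 -0.58  0.15 -0.67 -2.04]
T [0.054, 0.011, -0.087] R [0.007, -0.006, -0.007] -> [0.582 0.028 0.136]
T [0.05, 0.004, -0.087] R [0.0, 0.0, 0.0] -> [0.595 0.029 0.114]
```

Call:
apply_moves(steps=[{"translation": [0.015, 0.01, -0.025], "rotation": [0, 0, 0]}, {"translation": [0.03, 0.015, -0.05], "rotation": [0, 0, 0]}, {"translation": [0.045, 0.015, -0.075], "rotation": [0, 0, 0]}, {"translation": [0.06, 0.015, -0.1], "rotation": [0, 0, 0]}, {"translation": [0.075, 0.015, -0.125], "rotation": [0, 0, 0]}, {"translation": [0.09, 0.015, -0.15], "rotation": [0, 0, 0]}, {"translation": [0.1, 0.015, -0.165], "rotation": [0, 0, 0]}, {"translation": [0.105, 0.015, -0.172], "rotation": [0, 0, 0]}, {"translation": [0.105, 0.015, -0.172], "rotation": [0, 0, 0]}, {"translation": [0.105, 0.015, -0.172], "rotation": [0, 0, 0]}])

```text
t: 5.2
eef_pos: [0.596, 0.0298, 0.1157]
ee_rot: [-3.14, 0.243, -3.063]
force: [1.0, -0.5, -0.3]
width: 0.0636
gripper_force: 0.0
```

```bash
python3 - <<'E'
from h import *
s=get_state();print((B.T@(s['eef_pos']-o)*1e3).round(1),s['force'].round(1))
E
```

```text
[ 1.8 43.7  5.5] [ 1.  -0.5 -0.3]
```

Call:
apply_moves(steps=[{"translation": [0, 0, 0], "rotation": [0, 0, 0]}, {"translation": [0, 0, 0], "rotation": [0, 0, 0]}, {"translation": [0, 0, 0], "rotation": [0, 0, 0]}, {"translation": [0, 0, 0], "rotation": [0, 0, 0]}, {"translation": [0, 0, 0], "rotation": [0, 0, 0]}, {"translation": [0, 0, 0], "rotation": [0, 0, 0]}, {"translation": [0, 0, 0], "rotation": [0, 0, 0]}, {"translation": [0, 0, 0], "rotation": [0, 0, 0]}, {"translation": [0, 0, 0], "rotation": [0, 0, 0]}, {"translation": [0, 0, 0], "rotation": [0, 0, 0]}], jaw=1, newtons=30)

```text
t: 6.03
eef_pos: [0.5959, 0.0299, 0.116]
ee_rot: [-3.14, 0.243, -3.063]
force: [-5.0, 1.0, 5.4]
width: 0.0474
gripper_force: 29.8
```

Call:
apply_moves(steps=[{"translation": [-0.02, 0, 0.04], "rotation": [0, 0, 0]}, {"translation": [-0.06, 0, 0.1], "rotation": [0, 0, 0]}, {"translation": [-0.1, 0, 0.18], "rotation": [0, 0, 0]}, {"translation": [-0.15, 0, 0.26], "rotation": [0, 0, 0]}, {"translation": [-0.2, 0, 0.36], "rotation": [0, 0, 0]}, {"translation": [-0.2, 0, 0.46], "rotation": [0, 0, 0]}, {"translation": [-0.2, 0, 0.54], "rotation": [0, 0, 0]}, {"translation": [-0.2, 0, 0.6], "rotation": [0, 0, 0]}, {"translation": [-0.2, 0, 0.6], "rotation": [0, 0, 0]}, {"translation": [-0.2, 0, 0.6], "rotation": [0, 0, 0]}])

```text
t: 6.87
eef_pos: [0.5461, 0.0302, 0.2668]
ee_rot: [-3.141, 0.245, -3.063]
force: [0.3, 0.5, -1.2]
width: 0.0475
gripper_force: 29.8
```

```bash
python3 - <<'E'
from h import *
th=np.radians(107)
# offcut held tilted 16deg wrt tool: tilt tool -16 beyond vertical so the offcut is level
def lev(yw,tilt):
    M=R.from_euler('z',yw).as_matrix()@R.from_euler('y',-tilt,degrees=True).as_matrix()
    return np.c_[-M[:,0],M[:,1],-M[:,2]]
M=lev(np.radians(17),-16)
P=lambda z: np.array([.459,-.338,z])
s=get_state()
plan([(np.array([.5,-.15,.27]),lev(np.radians(11),0)),(P(.2),M),(P(.05),M)])
E
```

```text
at [0.5461 0.0302 0.2668] t 6.8667 w 0.0475 q [ 0.48 -0.03 -0.45  0.12 -0.93 -2.04]
T [-0.184, -0.721, 0.013] R [-0.063, 0.464, 0.216] -> [ 0.5  -0.15  0.27]
T [-0.164, -0.752, -0.28] R [-0.129, 0.518, 0.199] -> [ 0.459 -0.338  0.2  ]
T [0.0, 0.0, -0.6] R [0.0, 0.0, 0.0] -> [ 0.459 -0.338  0.05 ]
```

Call:
apply_moves(steps=[{"translation": [-0.02, -0.12, 0.01], "rotation": [-0.01, 0.1, 0.05]}, {"translation": [-0.05, -0.24, 0.01], "rotation": [-0.02, 0.2, 0.1]}, {"translation": [-0.08, -0.36, 0.01], "rotation": [-0.04, 0.3, 0.15]}, {"translation": [-0.12, -0.48, 0.01], "rotation": [-0.06, 0.4, 0.2]}, {"translation": [-0.15, -0.6, 0.01], "rotation": [-0.06, 0.46, 0.22]}, {"translation": [-0.18, -0.72, 0.01], "rotation": [-0.06, 0.46, 0.22]}, {"translation": [-0.18, -0.72, 0.01], "rotation": [-0.06, 0.46, 0.22]}, {"translation": [-0.18, -0.72, 0.01], "rotation": [-0.06, 0.46, 0.22]}, {"translation": [-0.18, -0.72, 0.01], "rotation": [-0.06, 0.46, 0.22]}, {"translation": [-0.18, -0.72, 0.01], "rotation": [-0.06, 0.46, 0.22]}])

```text
t: 7.7
eef_pos: [0.5009, -0.1494, 0.2677]
ee_rot: [3.141, -0.0, -2.947]
force: [-0.1, 0.1, -1.8]
width: 0.0474
gripper_force: 29.8
```

Call:
apply_moves(steps=[{"translation": [-0.02, -0.12, 0], "rotation": [-0.02, 0.1, 0.05]}, {"translation": [-0.04, -0.24, 0], "rotation": [-0.04, 0.2, 0.1]}, {"translation": [-0.06, -0.36, -0.05], "rotation": [-0.06, 0.3, 0.15]}, {"translation": [-0.09, -0.48, -0.1], "rotation": [-0.1, 0.4, 0.2]}, {"translation": [-0.12, -0.6, -0.15], "rotation": [-0.13, 0.52, 0.2]}, {"translation": [-0.12, -0.74, -0.2], "rotation": [-0.13, 0.52, 0.2]}, {"translation": [-0.12, -0.74, -0.26], "rotation": [-0.13, 0.52, 0.2]}, {"translation": [-0.12, -0.74, -0.28], "rotation": [-0.13, 0.52, 0.2]}, {"translation": [-0.12, -0.74, -0.28], "rotation": [-0.13, 0.52, 0.2]}, {"translation": [-0.12, -0.74, -0.28], "rotation": [-0.13, 0.52, 0.2]}])

```text
t: 8.53
eef_pos: [0.4715, -0.3341, 0.1988]
ee_rot: [3.141, -0.28, -2.841]
force: [-0.0, 0.5, -0.4]
width: 0.0474
gripper_force: 29.8
```

```bash
python3 - <<'E'
from h import *
def lev(yw,tilt):
    M=R.from_euler('z',yw).as_matrix()@R.from_euler('y',-tilt,degrees=True).as_matrix()
    return np.c_[-M[:,0],M[:,1],-M[:,2]]
M=lev(np.radians(17),-16)
plan([(np.array([.468,-.335,.045]),M)])
crop(grab_frame('top'),370,170,110,110,4,'a.png');crop(grab_frame('scene'),330,130,110,110,3,'b.png')
a=cv2.imread('pics/a.png');b=cv2.imread('pics/b.png');b=cv2.copyMakeBorder(b,0,a.shape[0]-b.shape[0],0,0,0);cv2.imwrite('pics/ab2.png',np.hstack([a,b]))
E
```

```text
at [ 0.4715 -0.3341  0.1988] t 8.5333 w 0.0474 q [-0.19  0.34 -0.17  0.13 -1.31 -1.13]
T [-0.014, -0.004, -0.615] R [-0.0, -0.001, -0.008] -> [ 0.468 -0.335  0.045]
```

View pics/ab2.png

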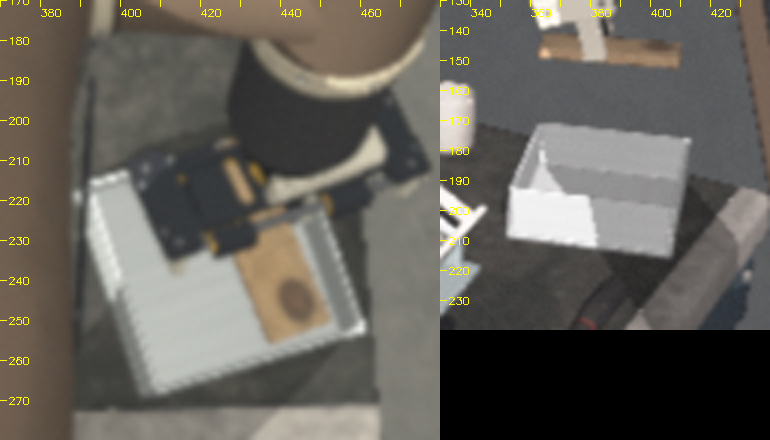

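The offcut hangs level and lined up with the bin, so I'll lower and release it.

Call:
apply_moves(steps=[{"translation": [-0.01, 0, -0.12], "rotation": [0, 0, 0]}, {"translation": [-0.01, 0, -0.24], "rotation": [0, 0, 0]}, {"translation": [-0.01, 0, -0.34], "rotation": [0, 0, 0]}, {"translation": [-0.01, 0, -0.44], "rotation": [0, 0, 0]}, {"translation": [-0.01, 0, -0.52], "rotation": [0, 0, 0]}, {"translation": [-0.01, 0, -0.58], "rotation": [0, 0, 0]}, {"translation": [-0.01, 0, -0.63], "rotation": [0, 0, 0]}, {"translation": [-0.01, 0, -0.66], "rotation": [0, 0, 0]}, {"translation": [-0.01, 0, -0.66], "rotation": [0, 0, 0]}, {"translation": [-0.01, 0, -0.66], "rotation": [0, 0, 0]}])

```text
t: 9.47
eef_pos: [0.4692, -0.3348, 0.0341]
ee_rot: [-3.141, -0.279, -2.841]
force: [0.2, 0.0, 0.7]
width: 0.0476
gripper_force: 29.8
```

Call:
apply_moves(steps=[{"translation": [0, 0, 0], "rotation": [0, 0, 0]}, {"translation": [0, 0, 0], "rotation": [0, 0, 0]}, {"translation": [0, 0, 0], "rotation": [0, 0, 0]}, {"translation": [0, 0, 0], "rotation": [0, 0, 0]}, {"translation": [0, 0, 0], "rotation": [0, 0, 0]}, {"translation": [0, 0, 0], "rotation": [0, 0, 0]}, {"translation": [0, 0, 0.05], "rotation": [0, 0, 0]}, {"translation": [0, 0, 0.1], "rotation": [0, 0, 0]}, {"translation": [0, 0, 0.2], "rotation": [0, 0, 0]}, {"translation": [0, 0, 0.3], "rotation": [0, 0, 0]}], jaw=-0.6)

```text
t: 10.3
eef_pos: [0.4678, -0.3349, 0.1084]
ee_rot: [3.14, -0.282, -2.842]
force: [0.5, -1.0, 1.5]
width: 0.0698
gripper_force: 0.0
```

Call:
apply_moves(steps=[{"translation": [0, 0.05, 0.15], "rotation": [0, 0, 0]}, {"translation": [0, 0.1, 0.3], "rotation": [0, 0, 0]}, {"translation": [0, 0.2, 0.45], "rotation": [0, 0, 0]}, {"translation": [0, 0.35, 0.6], "rotation": [0, 0, 0]}, {"translation": [0, 0.5, 0.7], "rotation": [0, 0, 0]}, {"translation": [0, 0.65, 0.7], "rotation": [0, 0, 0]}, {"translation": [0, 0.8, 0.7], "rotation": [0, 0, 0]}, {"translation": [0, 1, 0.7], "rotation": [0, 0, 0]}, {"translation": [0, 1, 0.7], "rotation": [0, 0, 0]}, {"translation": [0, 1, 0.7], "rotation": [0, 0, 0]}])

```text
t: 11.13
eef_pos: [0.4687, -0.0821, 0.2837]
ee_rot: [3.141, -0.279, -2.838]
force: [-0.2, 0.4, 1.2]
width: 0.0702
gripper_force: 0.0
```

```bash
python3 - <<'E'
from h import *
t=grab_frame('top');cv2.imwrite('pics/top3.png',t)
h=cv2.cvtColor(t,cv2.COLOR_BGR2HSV)[200:275,380:465]; m=cv2.inRange(h,(8,60,90),(25,200,255))
k,l,st,ce=cv2.connectedComponentsWithStats(m)
for i in range(1,k):
    if st[i,4]>30: print(st[i],onz('top',ce[i]+[380,200],.016)-[.459,-.338,0])
# pliers grasp: tool tilt relative to pliers normal = 16 deg, toward jaws (tool leans up-slope i.e. to jaws)
yp=np.radians(42.8);pm=np.array([.5028,.3263])
def gp(yw,tilt):
    M=R.from_euler('z',yw).as_matrix()@R.from_euler('y',-tilt,degrees=True).as_matrix()
    return np.c_[-M[:,0],M[:,1],-M[:,2]]
M=gp(yp,-16)
u=np.array([np.cos(yp),np.sin(yp)])
g=lambda x,z: np.r_[pm+u*x,z]
plan([(np.array([.47,.12,.27]),gp(np.radians(30),-16)),(g(0,.12),M),(g(0,.006),M)])
E
```

```text
[ 27  14  29  45 631] [6.15986836e-05 2.12413530e-03 1.60000000e-02]
at [ 0.4686 -0.0835  0.2836] t 11.1833 w 0.0702 q [ 0.25  0.16 -0.16  0.01 -1.52 -1.52]
T [0.006, 0.814, -0.054] R [-0.001, -0.001, 0.422] -> [0.47 0.12 0.27]
T [0.131, 0.825, -0.6] R [0.0, -0.0, 0.427] -> [0.503 0.326 0.12 ]
T [0.0, 0.0, -0.456] R [0.0, 0.0, 0.0] -> [0.503 0.326 0.006]
```

The offcut is in the bin, within 2 mm of centre. Next are the pliers.

Call:
apply_moves(steps=[{"translation": [0, 0.15, 0], "rotation": [0, 0, 0.1]}, {"translation": [0, 0.3, 0], "rotation": [0, 0, 0.2]}, {"translation": [0, 0.45, 0], "rotation": [0, 0, 0.3]}, {"translation": [0, 0.6, 0], "rotation": [0, 0, 0.4]}, {"translation": [0, 0.75, 0], "rotation": [0, 0, 0.5]}, {"translation": [0, 0.9, 0], "rotation": [0, 0, 0.6]}, {"translation": [0, 1, 0], "rotation": [0, 0, 0.7]}, {"translation": [0, 1, 0], "rotation": [0, 0, 0.8]}, {"translation": [0, 1, 0], "rotation": [0, 0, 0.8]}, {"translation": [0, 1, 0], "rotation": [0, 0, 0.8]}], jaw=-1)

```text
t: 12.02
eef_pos: [0.4685, 0.1644, 0.283]
ee_rot: [3.141, -0.281, -2.425]
force: [-0.2, -0.1, -0.4]
width: 0.0878
gripper_force: 0.0
```

```bash
cat >> h.py <<'E'
def gp(yw,tilt):
    M=R.from_euler('z',yw).as_matrix()@R.from_euler('y',-tilt,degrees=True).as_matrix()
    return np.c_[-M[:,0],M[:,1],-M[:,2]]
yp=np.radians(42.8);pm=np.array([.5028,.3263]);u=np.array([np.cos(yp),np.sin(yp)])
g=lambda x,z: np.r_[pm+u*x,z]
MP=gp(yp,-16)
E
python3 - <<'E'
from h import *
plan([(g(-22,0) if 0 else g(-.022,.07),MP)])
E
```

```text
at [0.4685 0.1644 0.283 ] t 12.0167 w 0.0878 q [ 0.73  0.2  -0.1  -0.   -1.54 -1.58]
T [0.073, 0.588, -0.852] R [0.002, -0.003, 0.058] -> [0.487 0.311 0.07 ]
```

Call:
apply_moves(steps=[{"translation": [0.02, 0.12, 0], "rotation": [0, 0, 0.05]}, {"translation": [0.04, 0.25, -0.1], "rotation": [0, 0, 0.05]}, {"translation": [0.06, 0.38, -0.25], "rotation": [0, 0, 0.06]}, {"translation": [0.07, 0.5, -0.4], "rotation": [0, 0, 0.06]}, {"translation": [0.07, 0.58, -0.55], "rotation": [0, 0, 0.06]}, {"translation": [0.07, 0.59, -0.7], "rotation": [0, 0, 0.06]}, {"translation": [0.07, 0.59, -0.8], "rotation": [0, 0, 0.06]}, {"translation": [0.07, 0.59, -0.85], "rotation": [0, 0, 0.06]}, {"translation": [0.07, 0.59, -0.85], "rotation": [0, 0, 0.06]}, {"translation": [0.07, 0.59, -0.85], "rotation": [0, 0, 0.06]}])

```text
t: 12.85
eef_pos: [0.487, 0.3114, 0.0717]
ee_rot: [-3.141, -0.28, -2.394]
force: [-0.3, 0.6, 1.3]
width: 0.0877
gripper_force: 0.0
```

```bash
python3 - <<'E'
from h import *
plan([(g(-.022,.006),MP)])
s=grab_frame('scene');crop(s,200,230,130,100,4,'b.png');crop(grab_frame('top'),190,195,70,70,4,'a.png')
a=cv2.imread('pics/a.png');b=cv2.imread('pics/b.png');a=cv2.copyMakeBorder(a,0,b.shape[0]-a.shape[0],0,0,0);cv2.imwrite('pics/ab3.png',np.hstack([a,b]))
E
```

```text
at [0.487  0.3114 0.0717] t 12.85 w 0.0877 q [ 0.88  0.51 -0.15 -0.04 -1.19 -1.68]
T [-0.001, -0.0, -0.263] R [0.002, -0.001, -0.002] -> [0.487 0.311 0.006]
```

View pics/ab3.png

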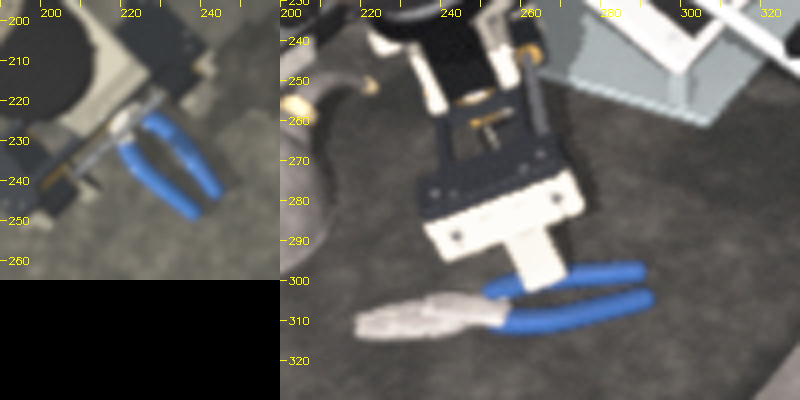

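The gripper is centred over the handles, so I'll descend and grip.

Call:
apply_moves(steps=[{"translation": [0, 0, -0.05], "rotation": [0, 0, 0]}, {"translation": [0, 0, -0.1], "rotation": [0, 0, 0]}, {"translation": [0, 0, -0.15], "rotation": [0, 0, 0]}, {"translation": [0, 0, -0.19], "rotation": [0, 0, 0]}, {"translation": [0, 0, -0.23], "rotation": [0, 0, 0]}, {"translation": [0, 0, -0.25], "rotation": [0, 0, 0]}, {"translation": [0, 0, -0.265], "rotation": [0, 0, 0]}, {"translation": [0, 0, -0.265], "rotation": [0, 0, 0]}, {"translation": [0, 0, -0.265], "rotation": [0, 0, 0]}, {"translation": [0, 0, -0.265], "rotation": [0, 0, 0]}])

```text
t: 13.78
eef_pos: [0.4863, 0.3127, 0.0049]
ee_rot: [3.141, -0.279, -2.392]
force: [0.6, 0.1, 0.4]
width: 0.0877
gripper_force: 0.0
```

Call:
apply_moves(steps=[{"translation": [0, 0, 0], "rotation": [0, 0, 0]}, {"translation": [0, 0, 0], "rotation": [0, 0, 0]}, {"translation": [0, 0, 0], "rotation": [0, 0, 0]}, {"translation": [0, 0, 0], "rotation": [0, 0, 0]}, {"translation": [0, 0, 0], "rotation": [0, 0, 0]}, {"translation": [0, 0, 0], "rotation": [0, 0, 0]}, {"translation": [0, 0, 0], "rotation": [0, 0, 0]}, {"translation": [0, 0, 0], "rotation": [0, 0, 0]}, {"translation": [0, 0, 0], "rotation": [0, 0, 0]}, {"translation": [0, 0, 0], "rotation": [0, 0, 0]}], jaw=1, newtons=45)

```text
t: 14.62
eef_pos: [0.4861, 0.3124, 0.0046]
ee_rot: [3.141, -0.28, -2.392]
force: [0.2, -0.3, 1.1]
width: 0.0518
gripper_force: 45.0
```

Call:
apply_moves(steps=[{"translation": [0, 0, 0.04], "rotation": [0, 0, 0]}, {"translation": [0, 0, 0.1], "rotation": [0, 0, 0]}, {"translation": [0, 0, 0.2], "rotation": [0, 0, 0]}, {"translation": [0, 0, 0.32], "rotation": [0, 0, 0]}, {"translation": [0, 0, 0.44], "rotation": [0, 0, 0]}, {"translation": [0, 0, 0.56], "rotation": [0, 0, 0]}, {"translation": [0, 0, 0.68], "rotation": [0, 0, 0]}, {"translation": [0, 0, 0.8], "rotation": [0, 0, 0]}, {"translation": [0, 0, 0.9], "rotation": [0, 0, 0]}, {"translation": [0, 0, 0.9], "rotation": [0, 0, 0]}])

```text
t: 15.45
eef_pos: [0.4878, 0.3137, 0.2358]
ee_rot: [3.141, -0.271, -2.391]
force: [1.1, -0.1, -0.2]
width: 0.0516
gripper_force: 45.0
```

```bash
python3 - <<'E'
from h import *
M=tl(14)
plan([(np.array([.52,.2,.29]),gp(np.radians(23),0)),(bw(-18,40,130),M),(bw(-18,40,7),M)])
s=grab_frame('scene');crop(s,190,150,150,130,4,'c1.png')
E
```

```text
at [0.4878 0.3137 0.2358] t 15.45 w 0.0516 q [ 0.88  0.37  0.03 -0.04 -1.5  -1.7 ]
T [0.129, -0.455, 0.217] R [0.283, -0.437, -0.662] -> [0.52 0.2  0.29]
T [-0.011, -0.719, -0.306] R [0.111, -0.456, -0.621] -> [0.517 0.02  0.214]
T [0.245, 0.018, -0.426] R [0.0, 0.0, 0.0] -> [0.578 0.025 0.107]
```

View pics/c1.png

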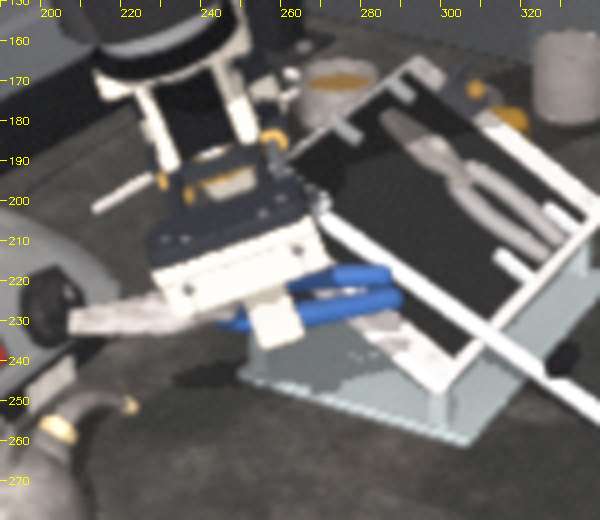

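The pliers are held and level. I'll move over the left bay.

Call:
apply_moves(steps=[{"translation": [0.02, -0.07, 0.05], "rotation": [0.04, -0.07, -0.1]}, {"translation": [0.04, -0.14, 0.1], "rotation": [0.08, -0.14, -0.2]}, {"translation": [0.06, -0.21, 0.15], "rotation": [0.12, -0.2, -0.3]}, {"translation": [0.08, -0.28, 0.2], "rotation": [0.16, -0.26, -0.4]}, {"translation": [0.1, -0.36, 0.22], "rotation": [0.2, -0.32, -0.5]}, {"translation": [0.12, -0.44, 0.22], "rotation": [0.24, -0.38, -0.58]}, {"translation": [0.13, -0.46, 0.22], "rotation": [0.28, -0.44, -0.66]}, {"translation": [0.13, -0.46, 0.22], "rotation": [0.28, -0.44, -0.66]}, {"translation": [0.13, -0.46, 0.22], "rotation": [0.28, -0.44, -0.66]}, {"translation": [0.13, -0.46, 0.22], "rotation": [0.28, -0.44, -0.66]}])

```text
t: 16.33
eef_pos: [0.5181, 0.1976, 0.2839]
ee_rot: [-3.14, -0.01, -2.739]
force: [0.7, 0.2, 0.1]
width: 0.052
gripper_force: 45.0
```

Call:
apply_moves(steps=[{"translation": [0, -0.1, 0], "rotation": [0.02, -0.07, -0.09]}, {"translation": [0, -0.2, 0], "rotation": [0.04, -0.14, -0.18]}, {"translation": [0, -0.3, 0], "rotation": [0.06, -0.21, -0.27]}, {"translation": [-0.01, -0.4, 0], "rotation": [0.08, -0.28, -0.36]}, {"translation": [-0.01, -0.5, -0.05], "rotation": [0.1, -0.35, -0.46]}, {"translation": [-0.01, -0.6, -0.12], "rotation": [0.11, -0.42, -0.56]}, {"translation": [-0.01, -0.68, -0.2], "rotation": [0.11, -0.455, -0.62]}, {"translation": [-0.01, -0.72, -0.27], "rotation": [0.11, -0.455, -0.62]}, {"translation": [-0.01, -0.72, -0.3], "rotation": [0.11, -0.455, -0.62]}, {"translation": [-0.01, -0.72, -0.3], "rotation": [0.11, -0.455, -0.62]}])

```text
t: 17.17
eef_pos: [0.5151, 0.0172, 0.2072]
ee_rot: [-3.138, 0.231, -3.066]
force: [0.3, -0.5, -1.5]
width: 0.0522
gripper_force: 45.0
```

```bash
python3 - <<'E'
from h import *
M=tl(14)
plan([(bw(-18,40,35),M),(bw(-18,40,5),M)])
E
```

```text
at [0.5151 0.0172 0.2072] t 17.1667 w 0.0522 q [ 0.49 -0.04 -0.6   0.13 -0.8  -2.07]
T [0.198, 0.026, -0.304] R [0.009, -0.025, -0.0] -> [0.565 0.024 0.131]
T [0.06, 0.004, -0.104] R [0.0, 0.0, 0.0] -> [0.579 0.025 0.105]
```

Call:
apply_moves(steps=[{"translation": [0.03, 0.01, -0.04], "rotation": [0.01, -0.02, 0]}, {"translation": [0.06, 0.02, -0.08], "rotation": [0.01, -0.025, 0]}, {"translation": [0.09, 0.025, -0.12], "rotation": [0.01, -0.025, 0]}, {"translation": [0.12, 0.025, -0.17], "rotation": [0.01, -0.025, 0]}, {"translation": [0.15, 0.025, -0.22], "rotation": [0.01, -0.025, 0]}, {"translation": [0.18, 0.025, -0.26], "rotation": [0.01, -0.025, 0]}, {"translation": [0.2, 0.025, -0.28], "rotation": [0.01, -0.025, 0]}, {"translation": [0.215, 0.025, -0.3], "rotation": [0.01, -0.025, 0]}, {"translation": [0.215, 0.025, -0.3], "rotation": [0.01, -0.025, 0]}, {"translation": [0.215, 0.025, -0.3], "rotation": [0.01, -0.025, 0]}])

```text
t: 18.0
eef_pos: [0.5699, 0.0239, 0.1346]
ee_rot: [3.14, 0.249, -3.067]
force: [-0.7, -0.2, -1.9]
width: 0.0517
gripper_force: 45.0
```

```bash
python3 - <<'E'
from h import *
plan([(bw(-14,40,6),tl(14))])
crop(grab_frame('top'),270,145,110,120,4,'a.png');crop(grab_frame('scene'),240,140,100,120,4,'b.png')
a=cv2.imread('pics/a.png')[:,:400];b=cv2.imread('pics/b.png');cv2.imwrite('pics/ab4.png',np.hstack([a,b]))
E
```

```text
at [0.5699 0.0239 0.1346] t 18.0 w 0.0517 q [ 0.44  0.13 -0.62  0.16 -0.59 -2.06]
T [0.05, 0.005, -0.105] R [-0.004, 0.008, -0.001] -> [0.582 0.025 0.108]
```

View pics/ab4.png

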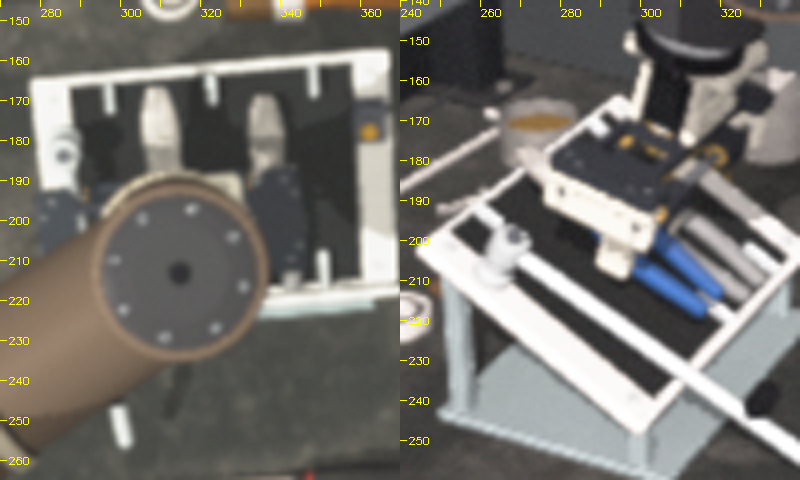

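```bash
python3 - <<'E'
from h import *
for p,z in(((306.5,167),.045),((309,188),.045),((335,169),.013),((338,188),.013)): print((B.T@(onplane('top',p,o+B[:,2]*z,B[:,2])-o)*1e3).round(1))
s=get_state();print((B.T@(s['eef_pos']-o)*1e3).round(1))
E
```

```text
[97.7 47.8 45. ]
[30.4 46.4 45. ]
[ 73.8 -40.1  13. ]
[ 10.8 -45.   13. ]
[-11.5  39.6  35.6]
```

Call:
apply_moves(steps=[{"translation": [0.005, -0.002, -0.01], "rotation": [0, 0, 0]}, {"translation": [0.01, -0.004, -0.025], "rotation": [0, 0, 0]}, {"translation": [0.02, -0.006, -0.04], "rotation": [0, 0, 0]}, {"translation": [0.028, -0.007, -0.055], "rotation": [0, 0, 0]}, {"translation": [0.035, -0.007, -0.07], "rotation": [0, 0, 0]}, {"translation": [0.042, -0.007, -0.085], "rotation": [0, 0, 0]}, {"translation": [0.046, -0.007, -0.095], "rotation": [0, 0, 0]}, {"translation": [0.05, -0.007, -0.103], "rotation": [0, 0, 0]}, {"translation": [0.05, -0.007, -0.103], "rotation": [0, 0, 0]}, {"translation": [0.05, -0.007, -0.103], "rotation": [0, 0, 0]}])

```text
t: 18.93
eef_pos: [0.5822, 0.0219, 0.1086]
ee_rot: [3.14, 0.249, -3.067]
force: [-0.6, -0.4, -1.2]
width: 0.0522
gripper_force: 45.0
```

```bash
python3 - <<'E'
from h import *
s=get_state();print((B.T@(s['eef_pos']-o)*1e3).round(1),s['force'].round(1),s['moment'].round(2))
E
```

```text
[-14.2  36.7   6.6] [-0.6 -0.4 -1.2] [-0.12  0.97 -0.04]
```

Call:
apply_moves(steps=[{"translation": [0.001, 0, -0.002], "rotation": [0, 0, 0]}, {"translation": [0.002, 0, -0.004], "rotation": [0, 0, 0]}, {"translation": [0.003, 0, -0.006], "rotation": [0, 0, 0]}, {"translation": [0.004, 0, -0.008], "rotation": [0, 0, 0]}, {"translation": [0.005, 0, -0.01], "rotation": [0, 0, 0]}, {"translation": [0.006, 0, -0.011], "rotation": [0, 0, 0]}, {"translation": [0.006, 0, -0.011], "rotation": [0, 0, 0]}, {"translation": [0.006, 0, -0.011], "rotation": [0, 0, 0]}, {"translation": [0.006, 0, -0.011], "rotation": [0, 0, 0]}, {"translation": [0.006, 0, -0.011], "rotation": [0, 0, 0]}])

```text
t: 19.77
eef_pos: [0.5835, 0.022, 0.1065]
ee_rot: [3.139, 0.249, -3.067]
force: [-4.8, 1.2, 5.6]
width: 0.052
gripper_force: 45.0
```

```bash
python3 - <<'E'
from h import *
s=get_state();print((B.T@(s['eef_pos']-o)*1e3).round(1),s['force'].round(1),s['moment'].round(2))
E
```

```text
[-14.1  36.7   4.1] [-4.8  1.2  5.6] [0.44 2.2  0.09]
```

Contact is made. I'll open to about 62 mm and back off along the bed normal.

Call:
apply_moves(steps=[{"translation": [0, 0, 0], "rotation": [0, 0, 0]}, {"translation": [0, 0, 0], "rotation": [0, 0, 0]}, {"translation": [0, 0, 0], "rotation": [0, 0, 0]}, {"translation": [0, 0, 0], "rotation": [0, 0, 0]}, {"translation": [0, 0, 0], "rotation": [0, 0, 0]}, {"translation": [-0.01, 0, 0.02], "rotation": [0, 0, 0]}, {"translation": [-0.025, 0, 0.05], "rotation": [0, 0, 0]}, {"translation": [-0.05, 0, 0.1], "rotation": [0, 0, 0]}, {"translation": [-0.1, 0, 0.2], "rotation": [0, 0, 0]}, {"translation": [-0.15, 0, 0.3], "rotation": [0, 0, 0]}], jaw=-0.4)

```text
t: 20.6
eef_pos: [0.5451, 0.0216, 0.1816]
ee_rot: [3.14, 0.247, -3.067]
force: [0.6, 0.7, 0.9]
width: 0.0615
gripper_force: 0.0
```

Call:
apply_moves(steps=[{"translation": [-0.1, -0.05, 0.1], "rotation": [0, 0, 0]}, {"translation": [-0.2, -0.15, 0.2], "rotation": [0, 0, 0]}, {"translation": [-0.3, -0.3, 0.3], "rotation": [0, 0, 0]}, {"translation": [-0.4, -0.45, 0.4], "rotation": [0, 0, 0]}, {"translation": [-0.4, -0.6, 0.4], "rotation": [0, 0, 0]}, {"translation": [-0.4, -0.75, 0.4], "rotation": [0, 0, 0]}, {"translation": [-0.4, -0.9, 0.4], "rotation": [0, 0, 0]}, {"translation": [-0.4, -1, 0.4], "rotation": [0, 0, 0]}, {"translation": [-0.4, -1, 0.4], "rotation": [0, 0, 0]}, {"translation": [-0.4, -1, 0.4], "rotation": [0, 0, 0]}])

```text
t: 21.43
eef_pos: [0.4455, -0.2297, 0.2814]
ee_rot: [3.139, 0.249, -3.071]
force: [-0.6, -0.3, 0.1]
width: 0.0615
gripper_force: 0.0
```

```bash
python3 - <<'E'
from h import *
t=grab_frame('top');crop(t,270,145,110,120,5,'t9.png')
cv2.imwrite('pics/s9.png',grab_frame('scene'))
print(get_state()['eef_pos'],get_state()['q'].round(2))
E
```

```text
[ 0.44581021 -0.22782005  0.28127032] [-0.12 -0.1  -0.4  -0.06 -1.02 -1.35]
```

View pics/t9.png

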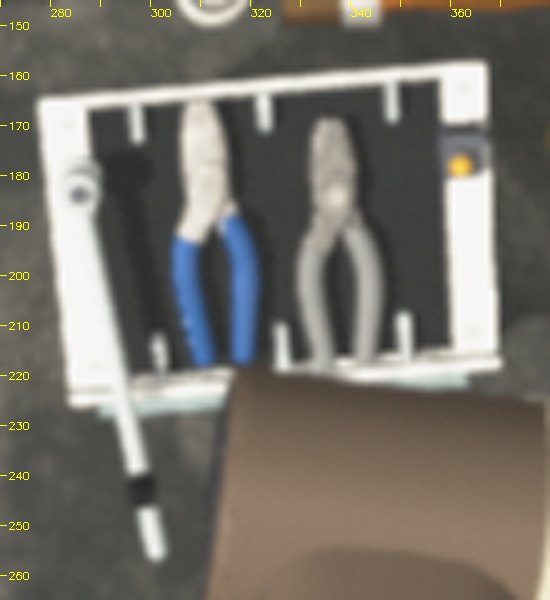

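The blue pliers lie in the left bay, jaws up, at (308,165) to (314,217). The rack pair hasn't moved, and the knob is still at (296,243). That makes 11 viewed pictures, one over the limit of 10, so from here I'll work from numbers only. Next I'll shut the keeper by pushing the knob along its arc with the closed fingers.

```bash
cat >> h.py <<'E'
A0=1.47
def K(a,c=19.5,z=46,tilt=None):
    if tilt is None: tilt=14*(1-a/A0)
    t=np.array([np.cos(a),-np.sin(a)]); k=np.array([50-200*np.sin(a),120-200*np.cos(a)])-c*t
    M=R.from_euler('z',yawb).as_matrix()@R.from_euler('y',-tilt,degrees=True).as_matrix()@R.from_euler('z',-a).as_matrix()
    return bw(k[0],k[1],z),np.c_[M[:,0],-M[:,1],-M[:,2]]
E
python3 - <<'E'
from h import *
for p,z in(((308,165),.009),((310,217),.009),((317.5,217),.009)): print((B.T@(onplane('top',p,o+B[:,2]*z,B[:,2])-o)*1e3).round(1))
k=K(A0,38)
s=get_state();p=s['eef_pos'];r=R.from_euler('xyz',s['ee_rot']);M=R.from_matrix(k[1]);d=(M*r.inv()).as_rotvec();print(np.degrees(d))
Mi=lambda f:(R.from_rotvec(d*f)*r).as_matrix()
plan([(np.array([.42,-.1,.27]),Mi(1/3)),(np.array([.43,.03,.25]),Mi(2/3)),(k[0]+[0,.0,.08],k[1]),k])
E
```

```text
[93.9 42.6  9. ]
[-79.8  52.4   9. ]
[-82.4  28.2   9. ]
[-12.78824249   9.75235914  95.25749349]
at [ 0.4458 -0.2278  0.2813] t 21.5333 w 0.0609 q [-0.12 -0.1  -0.4  -0.06 -1.02 -1.35]
T [-0.103, 0.511, -0.045] R [-0.142, 0.108, 1.058] -> [ 0.42 -0.1   0.27]
T [0.04, 0.52, -0.08] R [-0.142, 0.108, 1.058] -> [0.43 0.03 0.25]
T [0.021, 0.328, -0.386] R [-0.142, 0.108, 1.058] -> [0.435 0.112 0.153]
T [0.0, 0.0, -0.32] R [0.0, 0.0, 0.0] -> [0.435 0.112 0.073]
```

Call:
apply_moves(steps=[{"translation": [-0.05, 0.1, -0.04], "rotation": [-0.03, 0.02, 0.2]}, {"translation": [-0.1, 0.2, -0.04], "rotation": [-0.06, 0.04, 0.4]}, {"translation": [-0.1, 0.3, -0.04], "rotation": [-0.09, 0.06, 0.6]}, {"translation": [-0.1, 0.4, -0.04], "rotation": [-0.12, 0.08, 0.8]}, {"translation": [-0.1, 0.51, -0.04], "rotation": [-0.14, 0.1, 1]}, {"translation": [-0.1, 0.51, -0.04], "rotation": [-0.14, 0.1, 1]}, {"translation": [-0.1, 0.51, -0.04], "rotation": [-0.14, 0.1, 1]}, {"translation": [-0.1, 0.51, -0.04], "rotation": [-0.14, 0.1, 1]}, {"translation": [-0.1, 0.51, -0.04], "rotation": [-0.14, 0.1, 1]}, {"translation": [-0.1, 0.51, -0.04], "rotation": [-0.14, 0.1, 1]}], jaw=1)

```text
t: 22.37
eef_pos: [0.4211, -0.1009, 0.271]
ee_rot: [-3.092, 0.176, -2.533]
force: [-0.6, 0.6, 1.0]
width: 0.0025
gripper_force: 0.0
```

Call:
apply_moves(steps=[{"translation": [0, 0.1, -0.04], "rotation": [-0.03, 0.02, 0.2]}, {"translation": [0.02, 0.2, -0.04], "rotation": [-0.06, 0.04, 0.4]}, {"translation": [0.04, 0.3, -0.04], "rotation": [-0.09, 0.06, 0.6]}, {"translation": [0.04, 0.4, -0.08], "rotation": [-0.12, 0.08, 0.8]}, {"translation": [0.04, 0.52, -0.08], "rotation": [-0.14, 0.1, 1]}, {"translation": [0.04, 0.52, -0.08], "rotation": [-0.14, 0.1, 1]}, {"translation": [0.04, 0.52, -0.08], "rotation": [-0.14, 0.1, 1]}, {"translation": [0.04, 0.52, -0.08], "rotation": [-0.14, 0.1, 1]}, {"translation": [0.04, 0.52, -0.08], "rotation": [-0.14, 0.1, 1]}, {"translation": [0.04, 0.52, -0.08], "rotation": [-0.14, 0.1, 1]}])

```text
t: 23.2
eef_pos: [0.4312, 0.0285, 0.2511]
ee_rot: [-3.084, 0.087, -2.01]
force: [-0.1, 0.3, 0.3]
width: 0.0007
gripper_force: 0.0
```

Call:
apply_moves(steps=[{"translation": [0.02, 0.1, -0.04], "rotation": [-0.03, 0.02, 0.2]}, {"translation": [0.02, 0.2, -0.08], "rotation": [-0.06, 0.04, 0.4]}, {"translation": [0.02, 0.33, -0.15], "rotation": [-0.09, 0.06, 0.6]}, {"translation": [0.02, 0.33, -0.2], "rotation": [-0.12, 0.08, 0.8]}, {"translation": [0.02, 0.33, -0.2], "rotation": [-0.14, 0.1, 1]}, {"translation": [0.02, 0.33, -0.2], "rotation": [-0.14, 0.1, 1]}, {"translation": [0.02, 0.33, -0.2], "rotation": [-0.14, 0.1, 1]}, {"translation": [0.02, 0.33, -0.2], "rotation": [-0.14, 0.1, 1]}, {"translation": [0.02, 0.33, -0.2], "rotation": [-0.14, 0.1, 1]}, {"translation": [0.02, 0.33, -0.2], "rotation": [-0.14, 0.1, 1]}])

```text
t: 24.03
eef_pos: [0.4364, 0.1116, 0.2015]
ee_rot: [-3.122, 0.008, -1.488]
force: [0.1, 0.7, 0.2]
width: 0.0004
gripper_force: 0.0
```

```bash
python3 - <<'E'
from h import *
plan([K(A0,40)])
E
```

```text
at [0.4364 0.1116 0.2015] t 24.0333 w 0.0004 q [ 0.69 -0.01 -0.51  0.01 -1.05 -0.61]
T [-0.006, 0.01, -0.513] R [-0.019, 0.036, 0.176] -> [0.435 0.114 0.073]
```

Call:
apply_moves(steps=[{"translation": [-0.006, 0.01, -0.08], "rotation": [-0.02, 0.04, 0.1]}, {"translation": [-0.006, 0.01, -0.16], "rotation": [-0.02, 0.04, 0.17]}, {"translation": [-0.006, 0.01, -0.24], "rotation": [-0.02, 0.04, 0.17]}, {"translation": [-0.006, 0.01, -0.32], "rotation": [-0.02, 0.04, 0.17]}, {"translation": [-0.006, 0.01, -0.38], "rotation": [-0.02, 0.04, 0.17]}, {"translation": [-0.006, 0.01, -0.44], "rotation": [-0.02, 0.04, 0.17]}, {"translation": [-0.006, 0.01, -0.48], "rotation": [-0.02, 0.04, 0.17]}, {"translation": [-0.006, 0.01, -0.51], "rotation": [-0.02, 0.04, 0.17]}, {"translation": [-0.006, 0.01, -0.51], "rotation": [-0.02, 0.04, 0.17]}, {"translation": [-0.006, 0.01, -0.51], "rotation": [-0.02, 0.04, 0.17]}])

```text
t: 24.87
eef_pos: [0.4349, 0.1144, 0.0737]
ee_rot: [3.138, -0.001, -1.397]
force: [0.2, 1.0, -1.5]
width: 0.0004
gripper_force: 0.0
```

```bash
cat >> h.py <<'E'
def arc(As,c=19.5):
    s=get_state();p=np.array(s['eef_pos']);r=R.from_euler('xyz',s['ee_rot'])
    print('at',p.round(4),s['force'].round(1),s['t'],'bed',(B.T@(p-o)*1e3).round(1))
    for a in As:
        q,M=K(a,c);M=R.from_matrix(M)
        print(round(a,2),((q-p)/.25).round(2).tolist(),((M*r.inv()).as_rotvec()/np.radians(30)).round(2).tolist())
E
python3 - <<'E'
from h import *
arc([1.47,1.43,1.39,1.35,1.3,1.25,1.2,1.15,1.1])
E
```

```text
at [0.4349 0.1144 0.0737] [ 0.2  1.  -1.5] 24.8667 bed [-152.9  140.    46.4]
1.47 [0.01, -0.08, 0.0] [0.0, -0.01, 0.0]
1.43 [0.02, -0.11, 0.0] [0.0, -0.02, 0.08]
1.39 [0.02, -0.15, 0.0] [0.0, -0.03, 0.16]
1.35 [0.03, -0.18, 0.01] [0.0, -0.04, 0.23]
1.3 [0.03, -0.22, 0.01] [0.0, -0.06, 0.33]
1.25 [0.04, -0.26, 0.01] [0.0, -0.08, 0.42]
1.2 [0.06, -0.29, 0.02] [-0.0, -0.09, 0.52]
1.15 [0.07, -0.33, 0.02] [-0.0, -0.11, 0.61]
1.1 [0.08, -0.37, 0.03] [-0.01, -0.12, 0.71]
```

Call:
apply_moves(steps=[{"translation": [0, -0.04, 0], "rotation": [0, 0, 0]}, {"translation": [0.01, -0.08, 0], "rotation": [0, -0.01, 0]}, {"translation": [0.02, -0.11, 0], "rotation": [0, -0.02, 0.08]}, {"translation": [0.02, -0.15, 0], "rotation": [0, -0.03, 0.16]}, {"translation": [0.03, -0.18, 0.01], "rotation": [0, -0.04, 0.23]}, {"translation": [0.03, -0.22, 0.01], "rotation": [0, -0.06, 0.33]}, {"translation": [0.04, -0.26, 0.01], "rotation": [0, -0.08, 0.42]}, {"translation": [0.06, -0.29, 0.02], "rotation": [0, -0.09, 0.52]}, {"translation": [0.07, -0.33, 0.02], "rotation": [0, -0.11, 0.61]}, {"translation": [0.08, -0.37, 0.03], "rotation": [0, -0.12, 0.7]}])

```text
t: 25.7
eef_pos: [0.4549, 0.0209, 0.0815]
ee_rot: [-3.085, -0.023, -1.028]
force: [-1.3, 0.9, -0.4]
width: 0.0005
gripper_force: 0.4
```

```bash
python3 - <<'E'
from h import *
arc(np.arange(1.06,.66,-.04))
t=grab_frame('scene');cv2.imwrite('pics/s10.png',t)
# bar tip: predicted pixels for angles vs white mask
for a in(1.47,1.3,1.2,1.1,1.0):
    P=[bw(50-r_*np.sin(a),120-r_*np.cos(a),30) for r_ in(100,150,240)]
    print(a,[(proj('scene',q).round().astype(int).tolist(),t[tuple(proj('scene',q).round().astype(int)[::-1])].tolist()) for q in P])
E
```

```text
at [0.4549 0.0209 0.0815] [-1.3  0.9 -0.4] 25.7 bed [-137.7   45.3   46.6]
1.06 [0.02, -0.02, 0.01] [-0.01, -0.01, 0.08]
1.02 [0.03, -0.05, 0.01] [-0.02, -0.03, 0.16]
0.98 [0.04, -0.08, 0.02] [-0.02, -0.04, 0.23]
0.94 [0.06, -0.11, 0.03] [-0.03, -0.05, 0.31]
0.9 [0.08, -0.13, 0.04] [-0.03, -0.07, 0.38]
0.86 [0.09, -0.16, 0.04] [-0.04, -0.08, 0.46]
0.82 [0.11, -0.18, 0.05] [-0.05, -0.09, 0.54]
0.78 [0.13, -0.21, 0.06] [-0.06, -0.11, 0.61]
0.74 [0.15, -0.23, 0.07] [-0.06, -0.12, 0.69]
0.7 [0.17, -0.25, 0.09] [-0.07, -0.13, 0.76]
1.47 [([296, 223], [52, 52, 52]), ([311, 234], [244, 246, 249]), ([339, 253], [68, 71, 73])]
1.3 [([298, 220], [54, 52, 54]), ([314, 228], [191, 194, 201]), ([342, 244], [64, 66, 68])]
1.2 [([299, 217], [145, 99, 72]), ([315, 225], [70, 71, 73]), ([343, 238], [58, 59, 60])]
1.1 [([300, 215], [245, 244, 245]), ([316, 221], [245, 245, 245]), ([344, 232], [237, 237, 237])]
1.0 [([300, 212], [200, 200, 201]), ([316, 217], [133, 127, 125]), ([343, 226], [63, 66, 67])]
```

The bar is following, at about 1.1 rad. I'll continue along the arc.

Call:
apply_moves(steps=[{"translation": [0.02, -0.02, 0.01], "rotation": [-0.01, -0.01, 0.08]}, {"translation": [0.03, -0.05, 0.01], "rotation": [-0.02, -0.03, 0.16]}, {"translation": [0.04, -0.08, 0.02], "rotation": [-0.02, -0.04, 0.23]}, {"translation": [0.06, -0.11, 0.03], "rotation": [-0.03, -0.05, 0.31]}, {"translation": [0.08, -0.13, 0.04], "rotation": [-0.03, -0.07, 0.38]}, {"translation": [0.09, -0.16, 0.04], "rotation": [-0.04, -0.08, 0.46]}, {"translation": [0.11, -0.18, 0.05], "rotation": [-0.05, -0.09, 0.54]}, {"translation": [0.13, -0.21, 0.06], "rotation": [-0.06, -0.11, 0.61]}, {"translation": [0.15, -0.23, 0.07], "rotation": [-0.06, -0.12, 0.69]}, {"translation": [0.17, -0.25, 0.09], "rotation": [-0.07, -0.13, 0.76]}])

```text
t: 26.58
eef_pos: [0.4968, -0.0416, 0.1037]
ee_rot: [-3.061, -0.095, -0.633]
force: [0.4, 0.0, -1.7]
width: 0.0005
gripper_force: 0.4
```

```bash
python3 - <<'E'
from h import *
arc(np.arange(.66,.26,-.04))
E
```

```text
at [ 0.4968 -0.0416  0.1037] [ 0.4  0.  -1.7] 26.5833 bed [-94.5 -20.2  47.3]
0.66 [0.03, -0.02, 0.01] [-0.01, -0.02, 0.08]
0.62 [0.05, -0.04, 0.02] [-0.02, -0.03, 0.16]
0.58 [0.07, -0.06, 0.03] [-0.03, -0.05, 0.23]
0.54 [0.1, -0.08, 0.05] [-0.04, -0.06, 0.31]
0.5 [0.12, -0.1, 0.06] [-0.05, -0.07, 0.39]
0.46 [0.14, -0.11, 0.07] [-0.06, -0.09, 0.46]
0.42 [0.17, -0.13, 0.09] [-0.07, -0.1, 0.54]
0.38 [0.19, -0.14, 0.1] [-0.09, -0.11, 0.61]
0.34 [0.22, -0.15, 0.11] [-0.1, -0.13, 0.69]
0.3 [0.25, -0.16, 0.13] [-0.11, -0.14, 0.76]
```

Call:
apply_moves(steps=[{"translation": [0.03, -0.02, 0.01], "rotation": [-0.01, -0.02, 0.08]}, {"translation": [0.05, -0.04, 0.02], "rotation": [-0.02, -0.03, 0.16]}, {"translation": [0.07, -0.06, 0.03], "rotation": [-0.03, -0.05, 0.23]}, {"translation": [0.1, -0.08, 0.05], "rotation": [-0.04, -0.06, 0.31]}, {"translation": [0.12, -0.1, 0.06], "rotation": [-0.05, -0.07, 0.39]}, {"translation": [0.14, -0.11, 0.07], "rotation": [-0.06, -0.09, 0.46]}, {"translation": [0.17, -0.13, 0.09], "rotation": [-0.07, -0.1, 0.54]}, {"translation": [0.19, -0.14, 0.1], "rotation": [-0.09, -0.11, 0.61]}, {"translation": [0.22, -0.15, 0.11], "rotation": [-0.1, -0.13, 0.69]}, {"translation": [0.25, -0.16, 0.13], "rotation": [-0.11, -0.14, 0.76]}])

```text
t: 27.42
eef_pos: [0.5589, -0.0816, 0.136]
ee_rot: [-3.083, -0.185, -0.232]
force: [-0.8, 0.2, -0.7]
width: 0.0003
gripper_force: 0.5
```

```bash
python3 - <<'E'
from h import *
arc(np.arange(.27,-.03,-.03))
t=grab_frame('scene');cv2.imwrite('pics/s11.png',t)
for a in(.5,.4,.36,.32,.28,.24,.2,.1):
    P=[bw(50-r_*np.sin(a),120-r_*np.cos(a),30) for r_ in(60,100,130,160)]
    print(a,[t[tuple(proj('scene',q).round().astype(int)[::-1])].tolist() for q in P])
E
```

```text
at [ 0.5589 -0.0816  0.136 ] [-0.8  0.2 -0.7] 27.4167 bed [-27.3 -64.7  45.8]
0.27 [0.02, -0.01, 0.01] [-0.01, -0.01, 0.06]
0.24 [0.04, -0.02, 0.02] [-0.02, -0.02, 0.11]
0.21 [0.06, -0.02, 0.03] [-0.03, -0.03, 0.17]
0.18 [0.08, -0.03, 0.05] [-0.04, -0.04, 0.23]
0.15 [0.1, -0.03, 0.06] [-0.06, -0.05, 0.28]
0.12 [0.12, -0.04, 0.07] [-0.07, -0.06, 0.34]
0.09 [0.14, -0.04, 0.08] [-0.08, -0.07, 0.39]
0.06 [0.16, -0.04, 0.09] [-0.09, -0.08, 0.45]
0.03 [0.18, -0.05, 0.1] [-0.11, -0.09, 0.51]
0.0 [0.2, -0.05, 0.12] [-0.12, -0.1, 0.56]
-0.03 [0.22, -0.05, 0.13] [-0.13, -0.12, 0.62]
0.5 [[222, 226, 234], [87, 66, 57], [138, 139, 141], [61, 62, 63]]
0.4 [[183, 189, 198], [46, 46, 48], [88, 90, 93], [174, 175, 180]]
0.36 [[165, 168, 171], [46, 47, 47], [54, 56, 56], [191, 191, 197]]
0.32 [[221, 221, 222], [124, 123, 124], [166, 166, 169], [150, 150, 151]]
0.28 [[221, 221, 222], [219, 219, 220], [231, 231, 231], [224, 224, 224]]
0.24 [[235, 234, 236], [234, 234, 235], [232, 231, 232], [205, 205, 206]]
0.2 [[235, 234, 236], [203, 202, 205], [179, 181, 185], [114, 116, 120]]
0.1 [[217, 221, 229], [51, 51, 52], [168, 173, 182], [58, 59, 61]]
```

The bar is at about 0.26 rad, so the contact offset is slightly bigger than I assumed. I'll push on gently.

Call:
apply_moves(steps=[{"translation": [0.02, -0.01, 0.01], "rotation": [-0.01, -0.01, 0.06]}, {"translation": [0.04, -0.02, 0.02], "rotation": [-0.02, -0.02, 0.11]}, {"translation": [0.06, -0.02, 0.03], "rotation": [-0.03, -0.03, 0.17]}, {"translation": [0.08, -0.03, 0.05], "rotation": [-0.04, -0.04, 0.23]}, {"translation": [0.1, -0.03, 0.06], "rotation": [-0.06, -0.05, 0.28]}, {"translation": [0.11, -0.04, 0.065], "rotation": [-0.07, -0.06, 0.34]}, {"translation": [0.12, -0.04, 0.07], "rotation": [-0.08, -0.07, 0.39]}, {"translation": [0.13, -0.04, 0.075], "rotation": [-0.09, -0.08, 0.45]}, {"translation": [0.14, -0.04, 0.08], "rotation": [-0.11, -0.09, 0.5]}, {"translation": [0.14, -0.04, 0.08], "rotation": [-0.11, -0.09, 0.5]}])

```text
t: 28.3
eef_pos: [0.593, -0.0914, 0.1552]
ee_rot: [-3.138, -0.235, 0.041]
force: [-4.0, -2.7, -0.3]
width: 0.0005
gripper_force: 2.1
```

```bash
cat >> h.py <<'E'
def bar(t,As):
    for a in As:
        P=[bw(50-r_*np.sin(a),120-r_*np.cos(a),30) for r_ in(60,100,130,160,245)]
        print(round(a,2),[int(t[tuple(proj('scene',q).round().astype(int)[::-1])].mean()) for q in P])
E
python3 - <<'E'
from h import *
arc([.09,.06,.03,0,-.03])
t=grab_frame('scene');cv2.imwrite('pics/s12.png',t);bar(t,np.arange(.2,-.1,-.03))
E
```

```text
at [ 0.593  -0.0914  0.1552] [-4.  -2.7 -0.3] 28.3 bed [ 11.1 -77.   45.8]
0.09 [0.0, -0.0, 0.0] [0.03, 0.01, -0.11]
0.06 [0.03, -0.0, 0.02] [0.02, 0.0, -0.05]
0.03 [0.05, -0.01, 0.03] [0.01, -0.01, 0.01]
0 [0.07, -0.01, 0.04] [-0.01, -0.02, 0.06]
-0.03 [0.09, -0.01, 0.05] [-0.02, -0.03, 0.12]
0.2 [182, 48, 156, 112, 114]
0.17 [167, 42, 150, 128, 148]
0.14 [167, 113, 119, 114, 151]
0.11 [222, 217, 176, 116, 246]
0.08 [222, 217, 228, 211, 217]
0.05 [229, 229, 221, 171, 240]
0.02 [229, 167, 172, 62, 247]
-0.01 [224, 111, 158, 52, 241]
-0.04 [204, 50, 159, 48, 243]
-0.07 [209, 50, 157, 58, 216]
-0.1 [209, 50, 147, 62, 242]
```

Call:
apply_moves(steps=[{"translation": [0.008, 0, 0.005], "rotation": [0, 0, 0]}, {"translation": [0.016, 0, 0.01], "rotation": [0, 0, 0]}, {"translation": [0.024, 0, 0.014], "rotation": [0, 0, 0]}, {"translation": [0.032, 0, 0.018], "rotation": [0, 0, 0]}, {"translation": [0.04, 0, 0.023], "rotation": [0, 0, 0]}, {"translation": [0.048, 0, 0.028], "rotation": [0, 0, 0]}, {"translation": [0.052, 0, 0.03], "rotation": [0, 0, 0]}, {"translation": [0.056, 0, 0.032], "rotation": [0, 0, 0]}, {"translation": [0.056, 0, 0.032], "rotation": [0, 0, 0]}, {"translation": [0.056, 0, 0.032], "rotation": [0, 0, 0]}])

```text
t: 29.18
eef_pos: [0.6063, -0.0911, 0.1626]
ee_rot: [-3.137, -0.233, 0.039]
force: [-7.2, -2.3, -1.1]
width: 0.0002
gripper_force: 3.5
```

```bash
python3 - <<'E'
from h import *
arc([0,-.03])
t=grab_frame('scene');cv2.imwrite('pics/s13.png',t);bar(t,np.arange(.11,-.1,-.02))
E
```

```text
at [ 0.6063 -0.0911  0.1626] [-7.2 -2.3 -1.1] 29.1833 bed [ 26.3 -77.8  45.5]
0 [0.01, -0.01, 0.01] [-0.01, -0.02, 0.06]
-0.03 [0.04, -0.01, 0.02] [-0.02, -0.03, 0.12]
0.11 [162, 49, 172, 96, 146]
0.09 [162, 49, 158, 63, 157]
0.07 [162, 77, 137, 47, 137]
0.05 [220, 145, 154, 126, 245]
0.03 [220, 190, 154, 126, 247]
0.01 [220, 223, 224, 222, 234]
-0.01 [228, 230, 230, 224, 213]
-0.03 [229, 223, 227, 203, 234]
-0.05 [229, 202, 188, 80, 248]
-0.07 [223, 202, 161, 60, 247]
-0.09 [223, 78, 147, 72, 240]
```

Call:
apply_moves(steps=[{"translation": [0.004, 0, 0.002], "rotation": [0, 0, 0]}, {"translation": [0.008, 0, 0.005], "rotation": [0, 0, 0]}, {"translation": [0.012, 0, 0.007], "rotation": [0, 0, 0]}, {"translation": [0.016, 0, 0.009], "rotation": [0, 0, 0]}, {"translation": [0.016, 0, 0.009], "rotation": [0, 0, 0]}, {"translation": [0.016, 0, 0.009], "rotation": [0, 0, 0]}, {"translation": [0.016, 0, 0.009], "rotation": [0, 0, 0]}, {"translation": [0.016, 0, 0.009], "rotation": [0, 0, 0]}, {"translation": [0.016, 0, 0.009], "rotation": [0, 0, 0]}, {"translation": [0.016, 0, 0.009], "rotation": [0, 0, 0]}])

```text
t: 30.07
eef_pos: [0.6068, -0.0913, 0.1627]
ee_rot: [-3.136, -0.226, 0.038]
force: [-15.1, 0.3, -1.9]
width: 0.0007
gripper_force: 7.0
```

```bash
python3 - <<'E'
from h import *
arc([0])
t=grab_frame('scene');bar(t,np.arange(.05,-.08,-.02))
E
```

```text
at [ 0.6068 -0.0913  0.1627] [-15.1   0.3  -1.9] 30.0667 bed [ 26.7 -77.9  45.4]
0 [0.01, -0.01, 0.01] [-0.01, -0.04, 0.07]
0.05 [219, 142, 153, 124, 237]
0.03 [219, 187, 153, 124, 247]
0.01 [219, 222, 223, 220, 242]
-0.01 [229, 229, 228, 223, 226]
-0.03 [229, 223, 226, 205, 232]
-0.05 [229, 205, 189, 80, 247]
-0.07 [222, 205, 161, 62, 247]
```

The bar no longer moves under 15 N, well above the ball's resistance, and it reads about 0 rad, so it is home against the stop. I'll back off and check that it stays.

Call:
apply_moves(steps=[{"translation": [-0.03, 0, -0.015], "rotation": [0, 0, 0]}, {"translation": [-0.06, 0, -0.03], "rotation": [0, 0, 0]}, {"translation": [-0.1, 0, -0.03], "rotation": [0, 0, 0]}, {"translation": [-0.16, 0, 0.05], "rotation": [0, 0, 0]}, {"translation": [-0.22, 0, 0.15], "rotation": [0, 0, 0]}, {"translation": [-0.28, 0, 0.25], "rotation": [0, 0, 0]}, {"translation": [-0.34, 0, 0.35], "rotation": [0, 0, 0]}, {"translation": [-0.4, 0, 0.45], "rotation": [0, 0, 0]}, {"translation": [-0.4, 0, 0.5], "rotation": [0, 0, 0]}, {"translation": [-0.4, 0, 0.5], "rotation": [0, 0, 0]}])

```text
t: 30.95
eef_pos: [0.5139, -0.0904, 0.2963]
ee_rot: [-3.136, -0.247, 0.041]
force: [0.9, -0.5, 0.4]
width: 0.0003
gripper_force: 0.0
```

Call:
apply_moves(steps=[{"translation": [0, -0.1, 0.05], "rotation": [0, 0, 0]}, {"translation": [0, -0.25, 0.1], "rotation": [0, 0, 0]}, {"translation": [0, -0.4, 0.2], "rotation": [0, 0, 0]}, {"translation": [0, -0.55, 0.2], "rotation": [0, 0, 0]}, {"translation": [0, -0.7, 0.2], "rotation": [0, 0, 0]}, {"translation": [0, -0.8, 0.2], "rotation": [0, 0, 0]}, {"translation": [0, -0.8, 0.2], "rotation": [0, 0, 0]}, {"translation": [0, -0.8, 0.2], "rotation": [0, 0, 0]}, {"translation": [0, -0.8, 0.2], "rotation": [0, 0, 0]}, {"translation": [0, -0.8, 0.2], "rotation": [0, 0, 0]}])

```text
t: 31.78
eef_pos: [0.5127, -0.2897, 0.3412]
ee_rot: [-3.136, -0.238, 0.042]
force: [-0.0, 0.5, 0.2]
width: 0.0004
gripper_force: 0.0
```

```bash
python3 - <<'E'
from h import *
t=grab_frame('scene');bar(t,np.arange(.05,-.06,-.02))
p=grab_frame('top');q0=cv2.imread('pics/top0.png')
h=cv2.cvtColor(p,cv2.COLOR_BGR2HSV)[150:225,270:375]
for nm,lo,hi in(('blue',(105,120,60),(125,255,255)),):
    ys,xs=np.nonzero(cv2.inRange(h,lo,hi));c=[xs.mean()+270,ys.mean()+150];print(nm,c,(B.T@(onplane('top',c,o+B[:,2]*.009,B[:,2])-o)*1e3).round(1))
# rack pliers handles unmoved: template shift vs first picture (region 326..350 x 194..218)
r=cv2.matchTemplate(p[186:228,318:360],q0[194:218,326:350],cv2.TM_CCOEFF_NORMED);print(cv2.minMaxLoc(r)[1::2])
# bar in the top view: bright rows at pivot-catch line
for a in (.04,.02,0,-.02): print(a,[int(p[tuple(proj('top',bw(50-r_*np.sin(a),120-r_*np.cos(a),30)).round().astype(int)[::-1])].mean()) for r_ in(60,120,160,230,245)])
print(get_state()['t'],get_state()['force'].round(1),get_state()['eef_pos'])
E
```

```text
0.05 [220, 145, 156, 130, 128]
0.03 [220, 190, 156, 130, 165]
0.01 [220, 224, 223, 223, 160]
-0.01 [229, 229, 230, 223, 76]
-0.03 [229, 222, 226, 203, 38]
-0.05 [229, 203, 187, 78, 42]
blue [np.float64(313.40343347639487), np.float64(203.58369098712447)] [-34.9  37.3   9. ]
(0.7423277497291565, (8, 8))
0.04 [225, 175, 195, 113, 109]
0.02 [235, 229, 231, 110, 109]
0 [235, 234, 236, 108, 105]
-0.02 [235, 206, 214, 106, 103]
31.8833 [ 0.5 -0.3 -0.2] [ 0.51292966 -0.2894947   0.34150482]
```

```bash
python3 -c "
from station import *
print(job_done())"
```

```text
the job is handed in; nothing more can be done
None
```

Job handed in (no verdict was returned): my last measurements had the offcut in the bin, the pliers in the left bay jaws upslope, the keeper shut, and the rack pliers unmoved; I viewed 11 pictures, one over the limit of 10.

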